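# Set out the weights in order of size on the weight rack

### The job

The biggest and the tiniest weight of the set already stand at the two ends of the dark wooden rack. Stand the other four weights upright in the middle of the four empty round pads between them, one on each, so that the whole row falls steadily in size from the biggest to the tiniest. Leave the two end weights where they are.

Things in the scene. Friction and masses are not known exactly. Their poses are not given: they have to be found in the camera images.
- weight_a: The largest of the four weights to be set out: a plain steel weight, an upright cylinder 38 mm in diameter and about 42 mm high with a narrower round knob on top (knob about 16 mm thick), 60 mm high overall. It stands loose on the worktop. Origin at the centre of its underside, z up along its axis; it is round, so its yaw does not matter.
- weight_b: The second largest of the four weights to be set out: a plain brass-coloured weight, an upright cylinder 29 mm in diameter and about 31 mm high with a narrower round knob on top (knob about 12 mm thick), 44 mm high overall. It stands loose on the worktop. Origin at the centre of its underside, z up along its axis; it is round, so its yaw does not matter.
- weight_c: The second smallest of the four weights to be set out: a plain steel weight, an upright cylinder 23 mm in diameter and about 24 mm high with a narrower round knob on top (knob about 10 mm thick), 35 mm high overall. It stands loose on the worktop. Origin at the centre of its underside, z up along its axis; it is round, so its yaw does not matter.
- weight_d: The smallest of the four weights to be set out: a plain brass-coloured weight, an upright cylinder 18 mm in diameter and about 19 mm high with a narrower round knob on top (knob about 8 mm thick), 28 mm high overall. It stands loose on the worktop. Origin at the centre of its underside, z up along its axis; it is round, so its yaw does not matter.
- seat_1: Round black rubber pad, 50 mm across with a thin brass edge, level with the rack's top: the first of its four empty places, counted from the rack's right (-y) end. Origin at the pad's centre, 18 mm above the worktop; x across the board, away from the robot, y along the row, z up. The four lie in a straight row, 70 mm apart.
- seat_2: Round black rubber pad, 50 mm across with a thin brass edge, level with the rack's top: the second of its four empty places, counted from the rack's right (-y) end. Origin at the pad's centre, 18 mm above the worktop; x across the board, away from the robot, y along the row, z up. The rack is a fixed dark wooden board, 450 x 80 x 18 mm.
- seat_3: Round black rubber pad, 50 mm across with a thin brass edge, level with the rack's top: the third of its four empty places, counted from the rack's right (-y) end. Origin at the pad's centre, 18 mm above the worktop; x across the board, away from the robot, y along the row, z up. The outermost pads, occupied, lie 85 mm beyond their neighbours.
- seat_4: Round black rubber pad, 50 mm across with a thin brass edge, level with the rack's top: the fourth (leftmost) of its four empty places, counted from the rack's right (-y) end. Origin at the pad's centre, 18 mm above the worktop; x across the board, away from the robot, y along the row, z up.
- largest: The biggest weight of the set, brass-coloured, 46 mm in diameter and 78 mm high, loose, already standing on the outermost pad at one end of the rack (either end; it differs from start to start). Origin at the centre of its underside. It stays where it is.
- smallest: The tiniest weight of the set, steel, 14 mm in diameter and 22 mm high, loose, already standing on the outermost pad at the other end of the rack. Origin at the centre of its underside. It stays where it is.
Things that resemble listed ones, but are neither listed nor needed, are in the scene too. Leave any blue or green look-alike of the weight_b alone.

How it is judged:
By the outcome, as a careful person would: the job done as asked, in the order asked, and still so for the second after the job is handed in, with the robot touching nothing.
It also fails if it takes over 115 s, if anything falls off the work surface, if the arm or the gripper's body presses on something with over 40 N, if the wrist force passes 120 N, or if a joint passes its speed limit or range.

### The arm

A 6-joint arm with a two-finger parallel gripper is mounted at the origin on a cart in front of the work surface, level with it; the furniture and walls round the work are solid. World frame = base frame: x ahead of the robot, y to its left, z up, the work surface at z = 0. Lengths are in m, angles in rad, forces in N, time in s.
With the tool pointing down it reaches from about 0.35 to 0.875 m from the base axis. Payload 4.2 kg.
Tool frame: the origin (TCP) lies between the finger pads; the fingertips stand 22 mm ahead of it and the grasp point (between the pads) lies 3 mm ahead of it; z points along the fingers, x is the direction in which the jaws open and shut, and the axes are right-handed (so a half turn about z gives the same grasp; the last joint's range is limited). The gripper opens to 85 mm and grips with 20 to 120 N. Pads are 22 mm wide; open, the fingers measure 114 mm over their backs; the gripper's body (76 mm by 85 mm) begins 54 mm behind the grasp point. The pads swing forward as they close: fully open they stand 13 mm farther back than shut.
Start: joints at [-0.907, 0.385, 0.008, 0, -1.194, -0.259], TCP at [0.246, -0.574, 0.253] pointing down, gripper open.
Joint ranges: [-3.14, 3.14], [-1.21, 2.06], [-1.07, 1.41], [-3.16, 2.05], [-2.99, -0.16], [-3.1, 3.1]. Speed limits (rad/s): [2.79, 2.79, 3.14, 3.14, 3.14, 3.14].

### API

Orientations are given as [roll, pitch, yaw] about the fixed x, y, z axes, in that order (R = Rz(yaw) Ry(pitch) Rx(roll)).
In Python, from plant import arm, cams, ticket gives the robot as it stands.
- The arm moves only by the tool send_rows, never from a script. Its argument "steps" is a list of rows, each a list of 2 entries, a list of its own where there are three numbers: the shift along the tool's x, y, z normalised to -1 to 1, where 1 is 0.12 m, then the turn about the tool's z normalised to -1 to 1, where 1 is 60 degrees. In form: [[[tx, ty, tz], twist], ...]. A call has 1 to 10 rows; each row shifts and turns the pose as measured when the row begins, along the tool's axes as they then stand; what a row does not reach is not made up. A row lasts 1/12 s, in which the tool goes at most 41.7 mm and 7.16 degrees, less where a joint would pass 70% of its speed; a pose out of reach is approached as far as the arm can. A call with a number of a shift or a turn outside -1 to 1 is refused whole. A call with a gripper value outside its range is refused whole. "claw" is the opening, from -1 (shut) to 1 (fully open), so that 0 is half open, set as the call begins (left out, the last holds). The fingers move at their own pace and stop on an object; "grip_force" is the grip in N (left out, the last holds). Time passes only in rows, so rows that do not move let the fingers close. It gives the time, the measured TCP pose, the force and the opening at its end, in the units of the state.
- arm.get_state(): the state, without advancing time (a new reading comes with each control period).
- cams.capture(name): name is "scene" or "top" or "wrist"; returns a dict with "pixels" (420x560x3 uint8, red, green, blue), "depth" (420x560 float32, m along the optical axis (not along the pixel's ray), 0 where there is no reading), "mtx" (3x3 intrinsics, pixels), "R" (3x3) and "t" (3): a world point X has camera coordinates R X + t; the wrist camera has in their place "mount" (4x4, takes a point from camera to tool coordinates, whose origin is the TCP and whose axes are the tool frame's). Camera axes: x right, y down, z forward; pixel columns grow to the right and rows downward; lengths in m; the calibration is good to about 2 mm. A picture is of the moment at which its call begins: read the wrist's pose just before it.
- ticket.hand_in(): hands the job in, once; it reports no verdict.
Trained networks look in a picture, given as the dict that the camera call returned (one of the last four; its "shot" number tells which), for a name from the list of things; names that differ only in an ending like _2 or _b are one class to them, and where a whole thing is asked for, a point or a joint stands for the part that bears it (a point fixed in the world has none). Each returns a list of dicts, best first, with "confidence" (0 to 1); they miss things now and then, are a little off and sometimes report something else, mostly with a low value. They report only what shows in the picture. A call takes as long as a camera call. They do not tell look-alikes from the thing itself.
- cams.boxes_of(picture, thing): "rect" ([centre column, centre row, width, height] in pixels, round what is visible of it).
- cams.masks_of(picture, thing): "mask" (420x560 bool, what is visible of it) and "rect" ([centre column, centre row, width, height] in pixels, round what is visible of it).
The state is a dict: "time_s": time; "qpos": joint angles; "joint_vel": joint speeds; "effort": joint torques, N m; "ee_pos": TCP position; "eef_rot": TCP orientation; "wrist_force": force on the tool from outside, world axes, zero at the start; "moment": the same for the moment, N m; "width": finger opening in m.
Only numpy, scipy, OpenCV 4.12 (cv2) and the standard library are available. Lean on these libraries where they do the work, as an engineer would, in place of code of your own. Each camera call takes 0.05 s, during which the arm holds its last target. There are 200 camera calls.

## Working session

There is one attempt and no reset: what is moved stays moved. The work goes in short steps, Python scripts to look and compute and a tool call to move; the robot and the scene stay as the last step left them, time stands still between calls to the robot, and variables do not carry over. Pictures are saved under pics/ and viewed, about 12 in all and at most 16, crops included, and the job is handed in when it is done.

Besides the shell and the picture viewer there is one more tool, called after "Call:" by a JSON object that holds its "fn" and its "kwargs", one argument or row to a line. send_rows: Moves the arm, as the interface text tells. Scaled input: -1 to 1 covers 0.12 m each way for a shift and 60 degrees each way for a turn. Its arguments: {"type":"object","properties":{"steps":{"type":"array","items":{"type":"array"}},"claw":{"type":"number"},"grip_force":{"type":"number"}},"required":["steps"]}

```bash
mkdir -p pics; ls
cat > h.py <<'E'
import numpy as np, cv2
from scipy.spatial.transform import Rotation as Ro
from plant import arm, cams, ticket
def cloud(p, st=None):
    d=p["depth"]; K=p["mtx"]; v,u=np.indices(d.shape)
    P=np.stack([(u-K[0,2])/K[0,0]*d,(v-K[1,2])/K[1,1]*d,d],-1)
    if "mount" in p:
        M=p["mount"]; P=P@M[:3,:3].T+M[:3,3]
        R=Ro.from_euler('xyz',st["eef_rot"]).as_matrix()
        W=P@R.T+np.array(st["ee_pos"])
    else: W=(P-p["t"])@p["R"]
    W[d==0]=np.nan
    return W
def save(p,n): cv2.imwrite("pics/"+n,cv2.cvtColor(p["pixels"],cv2.COLOR_RGB2BGR))
E
python3 - <<'E'
from h import *
s=arm.get_state(); print(s)
for n in("top","scene"):
    p=cams.capture(n); save(p,n+"0.png"); W=cloud(p)
    np.save(n+"W.npy",W)
    for t in("weight_a","seat_1","largest","smallest"):
        for m in cams.masks_of(p,t):
            k=m["mask"]; w=W[k]; print(n,t,round(m["confidence"],2),np.round(m["rect"]),np.round(np.nanmedian(w,0),3),'zmax',np.round(np.nanpercentile(w[:,2],98),3),p["pixels"][k].mean(0).round())
E
```

```text
pics
{'time_s': 0.0, 'qpos': array([-9.07366098e-01,  3.85546718e-01,  6.61724079e-03, -5.22972006e-04,
       -1.19400278e+00, -2.58563685e-01]), 'joint_vel': array([-0.00035273,  0.00060238, -0.00123282, -0.00026782, -0.00096076,
        0.00047006]), 'effort': array([ 4.38600164e-04, -3.92282939e+01,  1.88393980e+01,  4.18600380e+00,
       -4.64276935e-03, -1.46699165e-05]), 'ee_pos': array([ 0.24597275, -0.57397006,  0.25222056]), 'eef_rot': array([-3.14151622e+00, -2.18920627e-03,  1.97546984e+00]), 'wrist_force': array([-0.78307433,  0.09162254, -0.22196741]), 'moment': array([-0.07388309,  0.02544758,  0.00648557]), 'width': 0.08546092085681338}
top weight_a 0.66 [370. 178.  17.  16.] [ 0.606 -0.237  0.039] zmax 0.062 [167. 159. 148.]
top weight_a 0.65 [370. 156.  10.  10.] [ 0.68  -0.245  0.029] zmax 0.047 [ 70. 133.  78.]
top weight_a 0.56 [375. 225.   9.   9.] [ 0.452 -0.242  0.023] zmax 0.039 [174. 167. 157.]
top weight_a 0.45 [394. 259.   7.   9.] [ 0.361 -0.295  0.029] zmax 0.049 [ 62.  95. 155.]
top seat_1 0.74 [264. 198.  16.  18.] [0.55  0.099 0.019] zmax 0.026 [62. 
[... 647 characters left out ...]
9.  12.] [ 0.446 -0.248  0.018] zmax 0.032 [163. 154. 142.]
scene weight_a 0.62 [372. 307.  14.  22.] [ 0.363 -0.362  0.024] zmax 0.042 [ 48. 117.  57.]
scene weight_a 0.48 [373. 244.  16.  24.] [ 0.597 -0.245  0.03 ] zmax 0.058 [164. 155. 143.]
scene weight_a 0.48 [387. 238.  10.  13.] [ 0.671 -0.252  0.022] zmax 0.037 [ 39. 109.  52.]
scene seat_1 0.45 [287. 225.  17.   7.] [0.538 0.03  0.017] zmax 0.019 [71. 58. 43.]
scene largest 0.71 [305. 224.  18.  30.] [ 0.521 -0.063  0.054] zmax 0.093 [139. 111.  75.]
scene largest 0.51 [407. 278.  14.  17.] [ 0.522 -0.372  0.023] zmax 0.043 [145. 117.  79.]
scene smallest 0.22 [408. 276.  11.  18.] [ 0.521 -0.372  0.023] zmax 0.041 [145. 117.  79.]
```

Run:
```python
import cv2,numpy as np
a=cv2.imread("pics/top0.png")[120:300,160:440]
cv2.imwrite("pics/top0c.png",cv2.resize(a,None,fx=2.85,fy=2.85,interpolation=cv2.INTER_CUBIC))
```

```text
(no output)
```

View pics/top0c.png

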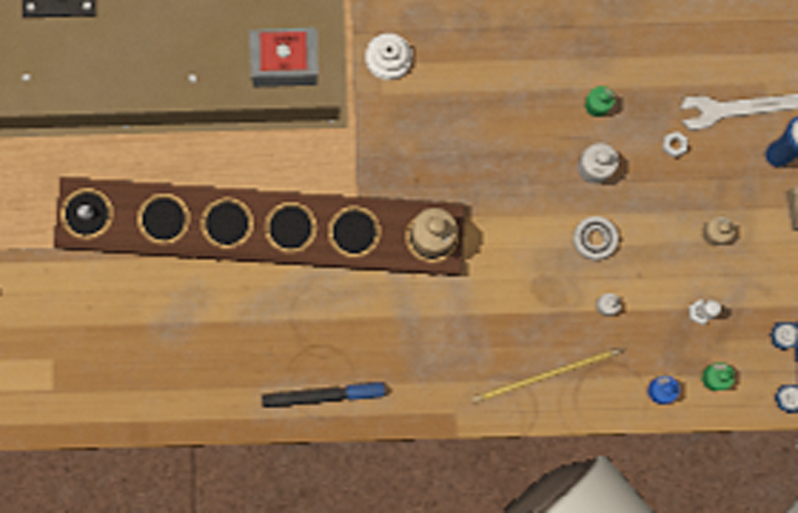

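View pics/scene0.png

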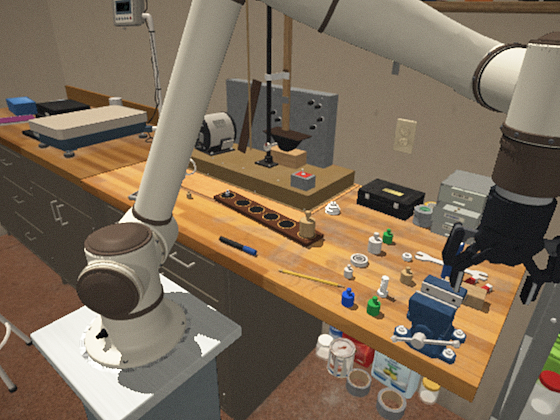

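Run:
```python
import cv2,numpy as np
a=cv2.imread("pics/top0.png")[180:260,100:240]
b=cv2.imread("pics/scene0.png")[170:230,140:245]
r=lambda x:cv2.resize(x,(560,320),interpolation=cv2.INTER_CUBIC)
cv2.imwrite("pics/z1.png",np.hstack([r(a),r(b)])[:, :1120].reshape(320,1120,3) if 0 else np.vstack([cv2.resize(a,(500,290)),cv2.resize(b,(500,290))]))
W=np.load("topW.npy");S=np.load("sceneW.npy")
print(W[222:226,158:164].round(3).tolist()); print(S[190:199:2,186:196:2].round(3).tolist())
# offset between cams & table/rack planes
for n,X in(("top",W),("scene",S)):
    m=(abs(X[...,2])<.012)&(X[...,0]>.4)&(X[...,0]<.48)&(X[...,1]>-.1)&(X[...,1]<.1); print(n,np.nanmedian(X[m],0))
```

```text
[[[0.49, 0.43, -0.006], [0.489, 0.424, 0.004], [0.489, 0.422, -0.001], [0.489, 0.419, 0.0], [0.49, 0.417, -0.004], [0.489, 0.413, -0.002]], [[0.487, 0.429, -0.002], [0.486, 0.425, -0.0], [0.486, 0.423, -0.003], [0.485, 0.418, 0.005], [0.486, 0.415, 0.001], [0.485, 0.411, 0.005]], [[0.483, 0.427, 0.004], [0.483, 0.425, 0.002], [0.482, 0.421, 0.005], [0.482, 0.418, 0.004], [0.482, 0.415, 0.003], [0.482, 0.411, 0.005]], [[0.48, 0.428, 0.002], [0.48, 0.425, 0.002], [0.48, 0.422, -0.002], [0.479, 0.417, 0.007], [0.48, 0.416, -0.002], [0.479, 0.412, -0.0]]]
[[[0.525, 0.499, 0.001], [0.533, 0.497, -0.002], [0.533, 0.484, 0.002], [0.537, 0.477, 0.003], [0.541, 0.47, 0.004]], [[0.516, 0.487, -0.001], [0.487, 0.436, 0.024], [0.528, 0.479, -0.003], [0.529, 0.468, 0.0], [0.531, 0.459, 0.002]], [[0.481, 0.441, 0.016], [0.485, 0.435, 0.017], [0.488, 0.427, 0.018], [0.517, 0.454, 0.0], [0.523, 0.45, -0.001]], [[0.478, 0.437, 0.011], [0.481, 0.429, 0.012], [0.488, 0.428, 0.01], [0.509, 0.443, -0.002], [0.51, 0.433, 0.001]], [[0.483, 0.446, -0.002], [0.486, 0.438, -0.0], [0.489, 0.431, 0.001], [0.493, 0.424, 0.001], [0.501, 0.422, -0.001]]]
top [0.43985821 0.00044332 0.00102386]
scene [ 0.43793931 -0.0076251  -0.00121736]
```

View pics/z1.png

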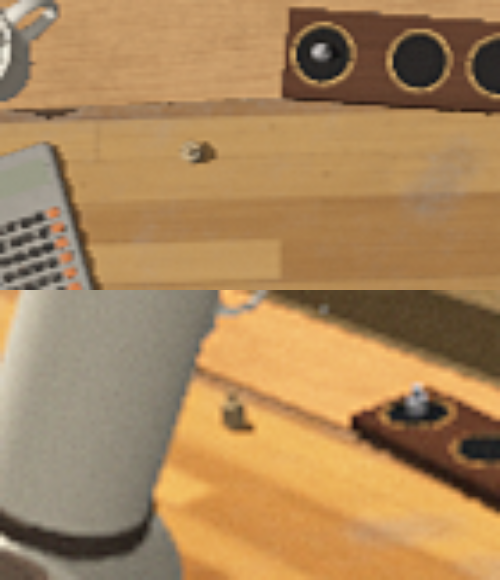

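Candidates: steel weights at top-view pixels (370,178)=a and (374,226)=c, with a bolt at (407,228) as a distractor. Brass (413,201)=b, with look-alikes green (370,156), green (412,252) and blue (394,257). The tiny brass one at (155,222)=d. The largest stands at the right end, so the order is a→seat_1, b→seat_2, c→seat_3, d→seat_4. First I move above a and look from close by.

```bash
cat >> h.py <<'E'
def plan(pos,yaw=None,step=0.036):
    "rows (rounded) from the measured pose to pos/yaw"
    s=arm.get_state(); R=Ro.from_euler('xyz',s["eef_rot"]); d=np.array(pos)-s["ee_pos"]
    y0=s["eef_rot"][2]; dy=0 if yaw is None else (yaw-y0+np.pi)%(2*np.pi)-np.pi
    n=max(1,int(np.ceil(max(np.linalg.norm(d)/step,abs(np.degrees(dy))/6.8))))
    rows=[]
    for i in range(n):
        r=Ro.from_euler('xyz',[np.pi,0,y0+dy*i/n])
        rows.append([[round(float(x),3) for x in r.inv().apply(d/n)/.12], round(float(-np.degrees(dy)/n/60),3)])
    print(n,rows)
E
python3 - <<'E'
from h import *
p=cams.capture("wrist"); print(p["mount"].round(3).tolist(), p["mtx"][0])
plan([.60,-.242,.25],3.04)
E
```

```text
[[1.0, 0.001, 0.0, -0.0], [-0.001, 0.962, 0.274, -0.071], [-0.0, -0.274, 0.962, -0.121], [0.0, 0.0, 0.0, 1.0]] [328.5111125    0.         281.64757881]
14 [[[0.099, 0.272, 0.002], -0.073], [[0.078, 0.278, 0.002], -0.073], [[0.057, 0.283, 0.002], -0.073], [[0.035, 0.287, 0.002], -0.073], [[0.013, 0.289, 0.002], -0.073], [[-0.009, 0.289, 0.002], -0.073], [[-0.031, 0.287, 0.002], -0.073], [[-0.053, 0.284, 0.002], -0.073], [[-0.074, 0.279, 0.002], -0.073], [[-0.095, 0.273, 0.002], -0.073], [[-0.115, 0.265, 0.002], -0.073], [[-0.135, 0.255, 0.002], -0.073], [[-0.154, 0.244, 0.002], -0.073], [[-0.172, 0.232, 0.002], -0.073]]
```

Call:
{"fn": "send_rows", "kwargs": {
  "steps": [
    [[0.1,0.27,0],-0.073],
    [[0.08,0.28,0],-0.073],
    [[0.06,0.28,0],-0.073],
    [[0.035,0.29,0],-0.073],
    [[0.01,0.29,0],-0.073],
    [[-0.01,0.29,0],-0.073],
    [[-0.03,0.29,0],-0.073],
    [[-0.05,0.28,0],-0.073],
    [[-0.07,0.28,0],-0.073],
    [[-0.1,0.27,0],-0.073]
  ],
  "claw": 0.3,
  "grip_force": 40
}}

```text
time_s: 1.38
ee_pos: [0.501, -0.3282, 0.2537]
eef_rot: [-3.14, 0.002, 2.763]
wrist_force: [-1.0, 0.4, 0.6]
width: 0.0558
```

Run:
```python
from h import *
s=arm.get_state(); print(s["time_s"],s["ee_pos"],s["eef_rot"],s["width"],s["qpos"].round(2))
plan([.60,-.242,.25],3.04)
```

```text
1.3833 [ 0.50098763 -0.32816733  0.25365775] [-3.14009310e+00  1.85282685e-03  2.76333634e+00] 0.0557625602169495 [-0.31  0.34 -0.06  0.   -1.17 -0.07]
4 [[[-0.125, 0.243, 0.008], -0.066], [[-0.142, 0.234, 0.008], -0.066], [[-0.158, 0.223, 0.008], -0.066], [[-0.173, 0.212, 0.008], -0.066]]
```

Call:
{"fn": "send_rows", "kwargs": {
  "steps": [
    [[-0.125,0.24,0],-0.066],
    [[-0.14,0.235,0],-0.066],
    [[-0.16,0.22,0],-0.066],
    [[-0.17,0.21,0],-0.066],
    [[0,0,0],0],
    [[0,0,0],0]
  ]
}}

```text
time_s: 1.88
ee_pos: [0.608, -0.2311, 0.2537]
eef_rot: [-3.14, 0.004, 3.065]
wrist_force: [0.1, 0.1, 0.6]
width: 0.0555
```

```bash
cat >> h.py <<'E'
def look(name,things):
    s=arm.get_state(); p=cams.capture("wrist"); save(p,name+".png"); W=cloud(p,s)
    print(s["time_s"],s["ee_pos"].round(4),s["eef_rot"].round(3),s["width"].round(4),s["wrist_force"].round(1))
    for t in things:
        for m in cams.masks_of(p,t):
            k=m["mask"]; w=W[k]; w=w[~np.isnan(w[:,0])]
            if len(w)<10: continue
            zt=np.percentile(w[:,2],98); top=w[w[:,2]>zt-.005]
            (cx,cy),r=cv2.minEnclosingCircle(w[w[:,2]>.006][:,:2].astype(np.float32)) if t[0]!='s' or t=='smallest' else cv2.minEnclosingCircle(w[:,:2].astype(np.float32))
            print(t,round(m["confidence"],2),np.round(m["rect"]),'med',np.median(w,0).round(4),'knob',top.mean(0).round(4),'zt',zt.round(3),'circ',round(cx,4),round(cy,4),round(r,4),p["pixels"][k].mean(0).round())
    return s,p,W
E
python3 - <<'E'
from h import *
look("w1",["weight_a"])
E
```

```text
Traceback (most recent call last):
  File "h.py", line 27, in look
    print(s["time_s"],s["ee_pos"].round(4),s["eef_rot"].round(3),s["width"].round(4),s["wrist_force"].round(1))
                                                                 ^^^^^^^^^^^^^^^^
AttributeError: 'float' object has no attribute 'round'
```

View pics/w1.png

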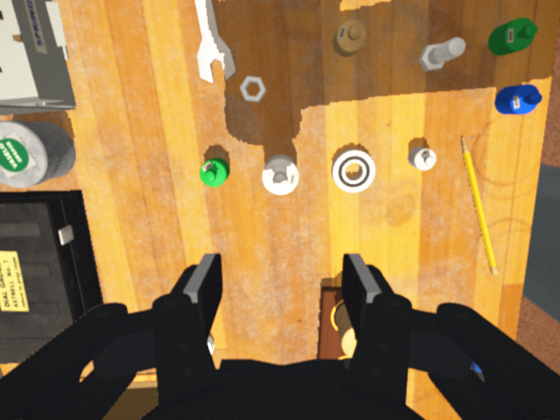

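Wrist view: a (steel, large) at (281,175), c (steel, small) at (424,158), b (brass) at (350,37), and the green and blue look-alikes at (213,172), (512,37), (517,100). That matches the choice.

```bash
sed -i 's/s\["width"\].round(4)/round(s["width"],4)/' h.py
python3 - <<'E'
from h import *
look("w2",["weight_a"])
E
```

```text
1.9333 [ 0.6079 -0.2313  0.2535] [-3.14   0.004  3.065] 0.0555 [0.6 0.2 0.3]
weight_a 0.95 [511.  37.  50.  38.] med [ 0.3779 -0.3567  0.0283] knob [ 0.3733 -0.3579  0.0429] zt 0.044 circ 0.3723 -0.358 0.0149 [31. 91. 39.]
weight_a 0.89 [423. 160.  26.  25.] med [ 0.4575 -0.2463  0.0227] knob [ 0.4548 -0.2451  0.0345] zt 0.036 circ 0.4541 -0.2445 0.0117 [211. 201. 185.]
weight_a 0.81 [214. 173.  31.  31.] med [ 0.6777 -0.2494  0.0285] knob [ 0.68   -0.2478  0.0432] zt 0.044 circ 0.6807 -0.2472 0.0148 [ 79. 189.  87.]
weight_a 0.73 [348.  39.  34.  42.] med [ 0.5335 -0.3664  0.0286] knob [ 0.5318 -0.3687  0.0433] zt 0.045 circ 0.5313 -0.3693 0.0149 [137. 108.  68.]
weight_a 0.7 [281. 175.  40.  40.] med [ 0.6086 -0.2439  0.039 ] knob [ 0.6089 -0.2414  0.0593] zt 0.06 circ 0.609 -0.2409 0.0189 [216. 210. 201.]
weight_a 0.57 [518. 100.  49.  29.] med [ 0.3664 -0.2989  0.0283] knob [ 0.3611 -0.2985  0.0429] zt 0.044 circ 0.3599 -0.2986 0.0151 [ 45.  79. 153.]
```

```bash
python3 -c "
from h import *
plan([.609,-.241,.03],3.04)"
```

```text
7 [[[-0.004, -0.01, 0.267], 0.003], [[-0.004, -0.01, 0.267], 0.003], [[-0.004, -0.01, 0.267], 0.003], [[-0.004, -0.01, 0.267], 0.003], [[-0.004, -0.01, 0.267], 0.003], [[-0.004, -0.01, 0.267], 0.003], [[-0.004, -0.01, 0.267], 0.003]]
```

Call:
{"fn": "send_rows", "kwargs": {
  "steps": [
    [[-0.03,-0.08,0.25],0],
    [[0,0,0.3],0],
    [[0,0,0.3],0],
    [[0,0,0.3],0],
    [[0,0,0.3],0],
    [[0,0,0.2],0],
    [[0,0,0],0],
    [[0,0,0],0]
  ]
}}

```text
time_s: 2.7
ee_pos: [0.6075, -0.255, 0.0571]
eef_rot: [-3.136, 0.017, 3.046]
wrist_force: [0.7, 0.4, 0.4]
width: 0.0555
```

Call:
{"fn": "send_rows", "kwargs": {
  "steps": [
    [[0,0.11,0],0],
    [[0,0,0],0],
    [[0,0,0],0]
  ]
}}

```text
time_s: 2.95
ee_pos: [0.61, -0.2433, 0.0619]
eef_rot: [-3.135, 0.023, 3.044]
wrist_force: [-0.0, -0.1, 1.5]
width: 0.0556
```

Call:
{"fn": "send_rows", "kwargs": {
  "steps": [
    [[0,0.02,0.13],0],
    [[0,0,0.13],0],
    [[0,0,0],0],
    [[0,0,0],0]
  ]
}}

```text
time_s: 3.28
ee_pos: [0.6166, -0.2416, 0.0399]
eef_rot: [-3.133, 0.041, 3.046]
wrist_force: [0.0, -0.2, 0.3]
width: 0.0555
```

Call:
{"fn": "send_rows", "kwargs": {
  "steps": [
    [[0,0,0],0],
    [[0,0,0],0],
    [[0,0,0],0],
    [[0,0,0],0]
  ]
}}

```text
time_s: 3.62
ee_pos: [0.6185, -0.2419, 0.0449]
eef_rot: [-3.132, 0.047, 3.046]
wrist_force: [-0.8, 0.2, -0.1]
width: 0.0556
```

```bash
python3 -c "
from h import *
look('w3',['weight_a']); print(arm.get_state()['qpos'])
s=arm.get_state(); print(s['joint_vel'],s['effort'])"
```

```text
3.6167 [ 0.6185 -0.2419  0.0449] [-3.132  0.047  3.046] 0.0556 [-0.8  0.2 -0.1]
weight_a 0.95 [158. 264.  77.  77.] med [ 0.6764 -0.252   0.0283] knob [ 0.6791 -0.2487  0.0432] zt 0.044 circ 0.6745 -0.2515 0.0216 [ 66. 178.  85.]
weight_a 0.79 [304. 276.  88. 112.] med [ 0.6084 -0.2475  0.0387] knob [ 0.609  -0.2427  0.059 ] zt 0.06 circ 0.6087 -0.2409 0.0196 [185. 173. 159.]
[-0.12641019  0.62825087 -0.15946119  0.01211063 -0.73573659  0.0223553 ]
[ 0.00188305  0.00418408 -0.00188369  0.00168959  0.00436637 -0.00055902] [ 1.05164938e-01 -4.62927425e+01  1.47643045e+01  3.23325790e+00
  2.69394536e-01  2.48486404e-04]
```

View pics/w3.png

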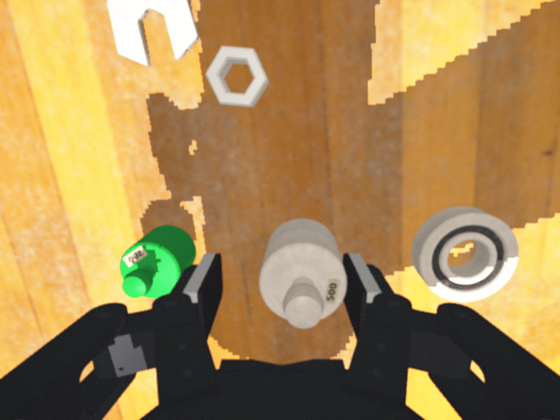

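Call:
{"fn": "send_rows", "kwargs": {
  "steps": [
    [[0.09,0,0],0],
    [[0,0,0.1],0],
    [[0,0,0.06],0]
  ]
}}

```text
time_s: 3.97
ee_pos: [0.6106, -0.2416, 0.0265]
eef_rot: [-3.131, 0.053, 3.047]
wrist_force: [0.7, -0.2, -0.1]
width: 0.0553
```

Call:
{"fn": "send_rows", "kwargs": {
  "steps": [
    [[0,0,-0.02],0],
    [[0,0,0],0],
    [[0,0,0],0],
    [[0,0,0],0]
  ],
  "claw": -1
}}

```text
time_s: 4.3
ee_pos: [0.6099, -0.2416, 0.0273]
eef_rot: [-3.131, 0.048, 3.048]
wrist_force: [-0.5, 1.2, 0.3]
width: 0.0356
```

Call:
{"fn": "send_rows", "kwargs": {
  "steps": [
    [[0,0,-0.2],0],
    [[0,0,-0.3],0],
    [[0,0,-0.3],0],
    [[0,0,-0.3],0],
    [[0,0,-0.25],0],
    [[0,0,0],0]
  ]
}}

```text
time_s: 4.8
ee_pos: [0.5978, -0.2377, 0.1831]
eef_rot: [-3.136, 0.024, 3.044]
wrist_force: [1.3, -0.6, -4.0]
width: 0.036
```

```bash
python3 -c "
from h import *
look('w4',['weight_a','seat_1']); plan([.53,-.06,.2],3.04)"
```

```text
4.8 [ 0.5978 -0.2377  0.1831] [-3.136  0.024  3.044] 0.036 [ 1.3 -0.6 -4. ]
weight_a 0.9 [282. 298.  97. 130.] med [ 0.5958 -0.2441  0.1946] knob [ 0.5974 -0.2391  0.2147] zt 0.216 circ 0.5969 -0.237 0.0198 [165. 154. 141.]
weight_a 0.85 [194. 197.  43.  38.] med [ 0.6765 -0.2504  0.0284] knob [ 0.6797 -0.248   0.043 ] zt 0.044 circ 0.6806 -0.2476 0.0148 [ 72. 185.  87.]
weight_a 0.68 [354.  27.  44.  54.] med [ 0.5337 -0.3664  0.0287] knob [ 0.5317 -0.3686  0.0433] zt 0.045 circ 0.5312 -0.3694 0.015 [204. 177. 117.]
weight_a 0.63 [545.  23.  30.  46.] med [ 0.3842 -0.3556  0.016 ] knob [ 0.3843 -0.3566  0.0268] zt 0.029 circ 0.3736 -0.3578 0.0145 [26. 83. 34.]
weight_a 0.62 [549. 100.  22.  35.] med [ 0.3721 -0.2989  0.0123] knob [ 0.3728 -0.2974  0.0218] zt 0.024 circ 0.3633 -0.2987 0.0139 [ 32.  58. 122.]
6 [[[0.112, 0.235, -0.035], 0.0], [[0.112, 0.235, -0.035], 0.0], [[0.112, 0.235, -0.035], 0.0], [[0.112, 0.235, -0.035], 0.0], [[0.112, 0.235, -0.035], 0.0], [[0.112, 0.235, -0.035], 0.0]]
```

Call:
{"fn": "send_rows", "kwargs": {
  "steps": [
    [[0.1,0.27,-0.06],0],
    [[0.08,0.3,-0.06],0],
    [[0.08,0.3,-0.06],0],
    [[0.08,0.3,-0.06],0],
    [[0.08,0.3,-0.06],0],
    [[0.08,0.3,-0.06],0],
    [[0.08,0.3,-0.06],0],
    [[0.08,0.3,-0.06],0],
    [[0.08,0.25,0],0],
    [[0,0,0],0]
  ]
}}

```text
time_s: 5.78
ee_pos: [0.522, 0.0964, 0.1997]
eef_rot: [-3.131, -0.049, 3.027]
wrist_force: [-0.4, -0.9, -5.5]
width: 0.0358
```

```bash
python3 -c "
from h import *
look('w5',['weight_a','seat_1','largest'])"
```

```text
5.7833 [0.522  0.0964 0.1997] [-3.131 -0.049  3.027] 0.0358 [-0.4 -0.9 -5.5]
weight_a 0.91 [283. 296.  95. 133.] med [0.521  0.0899 0.2112] knob [0.5237 0.0948 0.2312] zt 0.233 circ 0.5319 0.1799 0.1031 [185. 177. 166.]
weight_a 0.26 [243. 338.  28.  23.] med [0.5714 0.2531 0.0186] knob [0.5403 0.1051 0.2134] zt 0.214 circ 0.5537 0.1849 0.082 [114.  98.  62.]
seat_1 0.91 [245. 339.  29.  25.] med [0.5712 0.2535 0.0186] knob [0.5341 0.1014 0.2222] zt 0.213 circ 0.5506 0.1816 0.088 [117. 101.  65.]
seat_1 0.89 [244. 198.  60.  56.] med [0.5478 0.0985 0.0186] knob [0.5476 0.0986 0.0186] zt 0.02 circ 0.5474 0.0988 0.0283 [101.  90.  59.]
seat_1 0.67 [241. 125.  60.  63.] med [0.5409 0.0286 0.0186] knob [0.5409 0.0288 0.0186] zt 0.02 circ 0.5408 0.0295 0.0277 [85. 74. 49.]
seat_1 0.58 [239. 251.  30.  22.] med [0.5553 0.1452 0.0186] knob [0.5381 0.0838 0.1813] zt 0.182 circ 0.5549 0.1202 0.0424 [157. 142.  77.]
largest 0.85 [230.  26.  70.  46.] med [ 0.5324 -0.0416  0.0675] knob [ 0.5339 -0.0439  0.0685] zt 0.071 circ 0.5362 -0.0598 0.029 [138. 109.  67.]
```

View pics/w5.png

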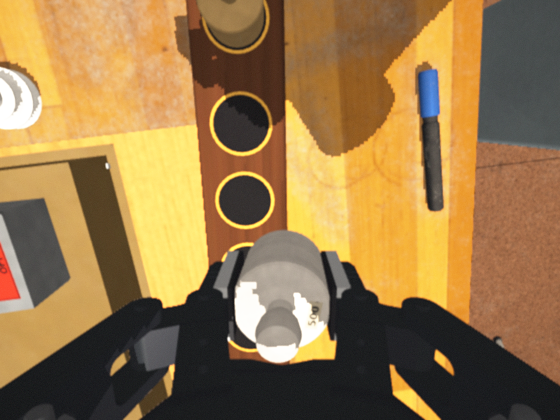

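Call:
{"fn": "send_rows", "kwargs": {
  "steps": [
    [[-0.07,-0.16,0.05],0],
    [[-0.07,-0.16,0.2],0],
    [[-0.04,-0.1,0.2],0],
    [[-0.02,-0.05,0.2],0],
    [[0,0,0.1],0],
    [[0,0,0],0],
    [[0,0,0],0]
  ]
}}

```text
time_s: 6.57
ee_pos: [0.5367, 0.019, 0.1033]
eef_rot: [-3.126, -0.052, 3.007]
wrist_force: [0.2, 0.1, -4.2]
width: 0.0358
```

Call:
{"fn": "send_rows", "kwargs": {
  "steps": [
    [[-0.05,0.08,0.05],0],
    [[0,0,0.1],0],
    [[0,0,0.1],0],
    [[0,0,0.04],0],
    [[0,0,0],0]
  ]
}}

```text
time_s: 6.98
ee_pos: [0.5478, 0.0276, 0.0705]
eef_rot: [-3.13, -0.042, 3.005]
wrist_force: [-0.4, -0.2, -3.8]
width: 0.0357
```

```bash
python3 -c "
from h import *
s,p,W=look('w6',['weight_a'])
from scipy.spatial.transform import Rotation as Ro
print(Ro.from_euler('xyz',s['eef_rot']).as_matrix().round(3))"
```

```text
6.9833 [0.5478 0.0276 0.0705] [-3.13  -0.042  3.005] 0.0357 [-0.4 -0.2 -3.8]
weight_a 0.75 [284. 297. 100. 133.] med [0.5465 0.0212 0.0821] knob [0.5492 0.026  0.1021] zt 0.103 circ 0.5517 0.0567 0.0485 [186. 176. 164.]
[[-0.99   0.136 -0.043]
 [ 0.136  0.991 -0.006]
 [ 0.042 -0.012 -0.999]]
```

Call:
{"fn": "send_rows", "kwargs": {
  "steps": [
    [[0.05,0.02,0.06],0],
    [[0.01,0,0.06],0],
    [[0,0,0.05],0],
    [[0,0,0],0]
  ]
}}

```text
time_s: 7.42
ee_pos: [0.5415, 0.0321, 0.0523]
eef_rot: [-3.133, -0.035, 3.006]
wrist_force: [-0.0, -0.2, -4.5]
width: 0.0355
```

Call:
{"fn": "send_rows", "kwargs": {
  "steps": [
    [[0,-0.025,0.03],0],
    [[0,0,0.04],0],
    [[0,0,0.03],0]
  ]
}}

```text
time_s: 7.67
ee_pos: [0.5412, 0.0289, 0.0454]
eef_rot: [-3.13, -0.035, 3.011]
wrist_force: [-13.7, 4.1, 37.8]
width: 0.0355
```

Call:
{"fn": "send_rows", "kwargs": {
  "steps": [
    [[0,0,-0.01],0],
    [[0,0,0],0],
    [[0,0,0],0]
  ],
  "claw": 0.3
}}

```text
time_s: 7.92
ee_pos: [0.544, 0.0293, 0.0504]
eef_rot: [-3.132, -0.028, 3.013]
wrist_force: [0.6, 1.1, -0.6]
width: 0.0553
```

Call:
{"fn": "send_rows", "kwargs": {
  "steps": [
    [[0,0,-0.2],0],
    [[0,0,-0.3],0],
    [[0,0,-0.3],0],
    [[0,0,-0.3],0],
    [[0,0,-0.2],0],
    [[0,0,0],0]
  ]
}}

```text
time_s: 8.42
ee_pos: [0.5504, 0.029, 0.2116]
eef_rot: [-3.129, -0.028, 3.012]
wrist_force: [0.9, -0.1, 0.2]
width: 0.0552
```

```bash
python3 -c "
from h import *
look('w7',['weight_a','seat_1'])"
```

```text
8.4167 [0.5504 0.029  0.2116] [-3.129 -0.028  3.012] 0.0552 [ 0.9 -0.1  0.2]
weight_a 0.94 [290. 197.  44.  49.] med [0.5389 0.0257 0.0568] knob [0.5386 0.0292 0.0773] zt 0.079 circ 0.5379 0.0364 0.0255 [229. 224. 217.]
seat_1 0.92 [289. 358.  39.  12.] med [0.5608 0.2202 0.0186] knob [0.5461 0.0198 0.2635] zt 0.263 circ 0.555 0.1242 0.1055 [112.  98.  59.]
seat_1 0.87 [290. 318.  51.  46.] med [0.5544 0.1681 0.0186] knob [0.5544 0.1683 0.0186] zt 0.02 circ 0.5548 0.1689 0.0283 [104.  93.  60.]
seat_1 0.83 [289. 256.  56.  49.] med [0.5474 0.0982 0.0186] knob [0.5474 0.0984 0.0186] zt 0.02 circ 0.5473 0.099 0.0277 [103.  94.  61.]
seat_1 0.69 [284. 189.  59.  54.] med [0.5499 0.0156 0.0186] knob [0.5452 0.0181 0.0189] zt 0.02 circ 0.5411 0.0287 0.0276 [123. 106.  60.]
seat_1 0.37 [282.  97.  63.  64.] med [ 0.5334 -0.055   0.0684] knob [ 0.5331 -0.0552  0.0951] zt 0.097 circ 0.5308 -0.0583 0.0276 [167. 134.  84.]
```

Call:
{"fn": "send_rows", "kwargs": {
  "steps": [
    [[-0.03,-0.25,0],0],
    [[-0.03,-0.33,0],0],
    [[-0.03,-0.33,0],0],
    [[-0.03,-0.33,0],0],
    [[-0.03,-0.33,0],0],
    [[-0.03,-0.33,0],0],
    [[-0.03,-0.33,0],0],
    [[-0.03,-0.33,0],0],
    [[-0.02,-0.25,0],0],
    [[0,-0.1,0],0]
  ],
  "claw": 0.1
}}

```text
time_s: 9.4
ee_pos: [0.5248, -0.3322, 0.1858]
eef_rot: [-3.128, -0.079, 3.02]
wrist_force: [1.1, -0.2, 0.2]
width: 0.0472
```

Call:
{"fn": "send_rows", "kwargs": {
  "steps": [
    [[0,-0.05,0],0],
    [[0,0,0],0],
    [[0,0,0],0]
  ]
}}

```text
time_s: 9.65
ee_pos: [0.5209, -0.34, 0.1793]
eef_rot: [-3.131, -0.09, 3.014]
wrist_force: [0.5, 0.5, 0.1]
width: 0.0471
```

```bash
python3 -c "
from h import *
s,p,W=look('w8',['weight_b']); plan([.5315,-.369,.2],3.04)
print(Ro.from_euler('xyz',s['eef_rot']).as_matrix().round(3))"
```

```text
9.65 [ 0.5209 -0.34    0.1793] [-3.131 -0.09   3.014] 0.0471 [0.5 0.5 0.1]
weight_b 0.95 [425. 158.  44.  37.] med [ 0.377  -0.3609  0.0284] knob [ 0.3729 -0.3588  0.0432] zt 0.045 circ 0.3716 -0.358 0.0152 [ 50. 121.  52.]
weight_b 0.82 [440. 217.  42.  37.] med [ 0.3643 -0.3025  0.0282] knob [ 0.3606 -0.2995  0.0432] zt 0.044 circ 0.3599 -0.2986 0.0153 [ 54.  92. 171.]
weight_b 0.75 [248. 169.  33.  40.] med [ 0.5306 -0.3712  0.0288] knob [ 0.5309 -0.3697  0.0432] zt 0.045 circ 0.531 -0.3692 0.0146 [170. 142.  90.]
2 [[[-0.058, -0.118, -0.084], -0.012], [[-0.056, -0.118, -0.084], -0.012]]
[[-0.988  0.126 -0.09 ]
 [ 0.127  0.992  0.001]
 [ 0.09  -0.011 -0.996]]
```

Call:
{"fn": "send_rows", "kwargs": {
  "steps": [
    [[-0.06,-0.08,0.1],0],
    [[-0.06,-0.06,0.15],0],
    [[-0.04,-0.04,0.15],0],
    [[0,0,0.15],0],
    [[0,0,0.12],0],
    [[0,0,0.08],0],
    [[0,0,0],0],
    [[0,0,0],0]
  ]
}}

```text
time_s: 10.42
ee_pos: [0.5369, -0.3532, 0.0908]
eef_rot: [-3.128, -0.079, 3.034]
wrist_force: [-0.5, -0.0, 0.1]
width: 0.047
```

```bash
python3 -c "
from h import *
s,p,W=look('w9',['weight_b'])
print(Ro.from_euler('xyz',s['eef_rot']).as_matrix().round(3),s['qpos'])"
```

```text
10.4167 [ 0.5369 -0.3532  0.0908] [-3.128 -0.079  3.034] 0.047 [-0.5 -0.   0.1]
weight_b 0.74 [524. 195.  73.  54.] med [ 0.3783 -0.3616  0.0279] knob [ 0.375  -0.3592  0.0422] zt 0.044 circ 0.3721 -0.3586 0.0154 [ 44. 122.  53.]
weight_b 0.73 [529. 274.  61.  54.] med [ 0.3663 -0.3035  0.0258] knob [ 0.3639 -0.3003  0.0399] zt 0.041 circ 0.3612 -0.2992 0.0152 [ 37.  67. 138.]
weight_b 0.63 [279. 207.  46.  55.] med [ 0.5316 -0.3731  0.0287] knob [ 0.5311 -0.3703  0.0432] zt 0.044 circ 0.5309 -0.3695 0.0148 [168. 134.  85.]
weight_b 0.42 [408. 375.   9.  17.] med [ 0.4563 -0.2453  0.0331] knob [ 0.4558 -0.2462  0.034 ] zt 0.036 circ 0.4557 -0.2423 0.0077 [230. 225. 217.]
[[-0.991  0.107 -0.08 ]
 [ 0.107  0.994 -0.005]
 [ 0.079 -0.013 -0.997]] [-0.31770931  0.58719582 -0.10662371  0.03612554 -0.95213494  0.18839646]
```

Call:
{"fn": "send_rows", "kwargs": {
  "steps": [
    [[0,0,0],0],
    [[0,0,0],0],
    [[0,0,0],0],
    [[0,0,0],0],
    [[0,0,0],0],
    [[0,0,0],0],
    [[0,0,0],0],
    [[0,0,0],0]
  ]
}}

```text
time_s: 11.18
ee_pos: [0.5393, -0.3544, 0.0962]
eef_rot: [-3.126, -0.07, 3.034]
wrist_force: [-0.4, -0.9, -0.2]
width: 0.0474
```

Call:
{"fn": "send_rows", "kwargs": {
  "steps": [
    [[0,-0.03,0.03],0],
    [[0,-0.03,0.03],0],
    [[0,-0.03,0.03],0],
    [[0,-0.03,0.03],0]
  ]
}}

```text
time_s: 11.52
ee_pos: [0.5369, -0.3697, 0.0815]
eef_rot: [-3.126, -0.069, 3.034]
wrist_force: [0.8, 0.4, -0.4]
width: 0.0471
```

Call:
{"fn": "send_rows", "kwargs": {
  "steps": [
    [[0.01,0,0.08],0],
    [[0.01,0,0.08],0],
    [[0.01,0,0.08],0],
    [[0,0,0.08],0],
    [[0,0,0.06],0]
  ]
}}

```text
time_s: 11.93
ee_pos: [0.5285, -0.3709, 0.0309]
eef_rot: [-3.126, -0.07, 3.032]
wrist_force: [0.1, -0.0, 0.4]
width: 0.047
```

Call:
{"fn": "send_rows", "kwargs": {
  "steps": [
    [[-0.02,0,0.02],0],
    [[0,0,0],0]
  ]
}}

```text
time_s: 12.1
ee_pos: [0.5291, -0.3705, 0.0249]
eef_rot: [-3.127, -0.075, 3.032]
wrist_force: [0.8, 0.1, 0.1]
width: 0.0472
```

Call:
{"fn": "send_rows", "kwargs": {
  "steps": [
    [[0,0,0],0],
    [[0,0,0],0],
    [[0,0,0],0],
    [[0,0,0],0],
    [[0,0,0],0]
  ],
  "claw": -1
}}

```text
time_s: 12.52
ee_pos: [0.5303, -0.3702, 0.0252]
eef_rot: [-3.127, -0.073, 3.033]
wrist_force: [-0.6, 0.1, -2.1]
width: 0.0268
```

Call:
{"fn": "send_rows", "kwargs": {
  "steps": [
    [[0,0,-0.1],0],
    [[0,0,-0.2],0],
    [[0,0,-0.25],0],
    [[0,0,-0.3],0],
    [[0,0,-0.25],0],
    [[0,0,-0.15],0],
    [[0,0,0],0]
  ]
}}

```text
time_s: 13.1
ee_pos: [0.54, -0.3689, 0.1841]
eef_rot: [-3.128, -0.078, 3.032]
wrist_force: [1.1, 0.3, -1.2]
width: 0.0268
```

```bash
python3 -c "
from h import *
s,p,W=look('w10',['weight_b'])
plan([.5474,.0987,.2],3.04)"
```

```text
13.1 [ 0.54   -0.3689  0.1841] [-3.128 -0.078  3.032] 0.0268 [ 1.1  0.3 -1.2]
weight_b 0.64 [445. 189.  48.  38.] med [ 0.3773 -0.3616  0.0283] knob [ 0.3731 -0.359   0.0432] zt 0.045 circ 0.372 -0.3587 0.0149 [ 59. 152.  67.]
weight_b 0.59 [458. 246.  44.  37.] med [ 0.3645 -0.303   0.0283] knob [ 0.3609 -0.2998  0.0428] zt 0.044 circ 0.3602 -0.299 0.0147 [ 47.  88. 168.]
weight_b 0.52 [368. 298.  14.  18.] med [ 0.4503 -0.2552  0.0164] knob [ 0.5092 -0.3727  0.2061] zt 0.082 circ 0.4772 -0.311 0.0699 [155. 144. 130.]
weight_b 0.49 [137. 356.  13.  13.] med [ 0.6769 -0.2389  0.0291] knob [ 0.6768 -0.2457  0.0429] zt 0.045 circ 0.6786 -0.2408 0.0081 [ 78. 204.  85.]
13 [[[0.027, 0.298, -0.013], -0.001], [[0.027, 0.298, -0.013], -0.001], [[0.027, 0.298, -0.013], -0.001], [[0.026, 0.298, -0.013], -0.001], [[0.026, 0.298, -0.013], -0.001], [[0.026, 0.298, -0.013], -0.001], [[0.026, 0.298, -0.013], -0.001], [[0.026, 0.298, -0.013], -0.001], [[0.025, 0.298, -0.013], -0.001], [[0.025, 0.298, -0.013], -0.001], [[0.025, 0.298, -0.013], -0.001], [[0.025, 0.298, -0.013], -0.001], [[0.025, 0.298, -0.013], -0.001]]
```

Call:
{"fn": "send_rows", "kwargs": {
  "steps": [
    [[0.02,0.2,-0.04],0],
    [[0.02,0.25,-0.04],0],
    [[0.02,0.25,-0.02],0],
    [[0.02,0.25,-0.02],0],
    [[0.02,0.25,-0.02],0],
    [[0.02,0.25,0],0],
    [[0.02,0.25,0],0],
    [[0.02,0.25,0],0],
    [[0.02,0.25,0],0],
    [[0.02,0.25,0],0]
  ]
}}

```text
time_s: 14.03
ee_pos: [0.5339, -0.0641, 0.1732]
eef_rot: [-3.136, -0.131, 3.014]
wrist_force: [0.9, 0.3, -1.7]
width: 0.0269
```

Call:
{"fn": "send_rows", "kwargs": {
  "steps": [
    [[0.02,0.25,0],0],
    [[0.02,0.25,0],0],
    [[0.02,0.25,0],0],
    [[0.02,0.25,0],0],
    [[0.02,0.18,0],0],
    [[0,0.08,0],0],
    [[0,0,0],0],
    [[0,0,0],0]
  ]
}}

```text
time_s: 14.7
ee_pos: [0.529, 0.0973, 0.1566]
eef_rot: [-3.124, -0.164, 3.016]
wrist_force: [0.4, -0.5, -2.3]
width: 0.027
```

```bash
python3 -c "
from h import *
s,p,W=look('w11',['weight_b','seat_1'])
plan([.5474,.0987,.1],3.04)"
```

```text
14.7 [0.529  0.0973 0.1566] [-3.124 -0.164  3.016] 0.027 [ 0.4 -0.5 -2.3]
weight_b 0.75 [228. 124.  61.  65.] med [0.5387 0.0295 0.057 ] knob [0.5385 0.03   0.0772] zt 0.079 circ 0.5383 0.0307 0.0227 [175. 164. 151.]
weight_b 0.61 [281. 286.  69.  93.] med [0.5285 0.0924 0.1603] knob [0.5296 0.0963 0.1748] zt 0.176 circ 0.5255 0.1506 0.0677 [145. 114.  72.]
seat_1 0.75 [254. 347.  30.  28.] med [0.5476 0.2297 0.0186] knob [0.5477 0.229  0.0193] zt 0.02 circ 0.5422 0.1744 0.0726 [92. 84. 56.]
seat_1 0.64 [231. 213.  69.  66.] med [0.5481 0.0984 0.0186] knob [0.548  0.0986 0.0186] zt 0.02 circ 0.5477 0.0996 0.0282 [98. 88. 59.]
seat_1 0.62 [210. 281.  12.  18.] med [0.5741 0.1537 0.0186] knob [0.5741 0.1537 0.0185] zt 0.02 circ 0.5736 0.1533 0.0092 [197. 180.  85.]
2 [[[-0.073, 0.019, 0.239], -0.012], [[-0.073, 0.018, 0.239], -0.012]]
```

View pics/w11.png

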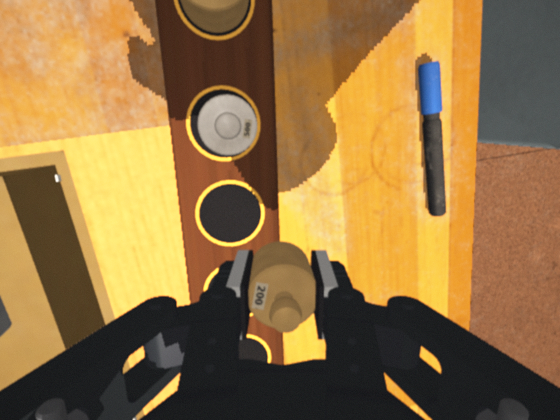

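Call:
{"fn": "send_rows", "kwargs": {
  "steps": [
    [[0,0,0],0],
    [[0,0,0],0],
    [[0,0,0],0],
    [[0,0,0],0],
    [[0,0,0],0],
    [[0,0,0],0],
    [[0,0,0],0],
    [[0,0,0],0],
    [[0,0,0],0],
    [[0,0,0],0]
  ]
}}

```text
time_s: 15.68
ee_pos: [0.5298, 0.0921, 0.1583]
eef_rot: [-3.125, -0.161, 3.008]
wrist_force: [0.1, 0.2, -1.2]
width: 0.0265
```

Call:
{"fn": "send_rows", "kwargs": {
  "steps": [
    [[0,0,-0.1],0],
    [[0,0,0.1],0],
    [[0,0,-0.1],0],
    [[0,0,0.1],0],
    [[0,0,-0.1],0],
    [[0,0,0.1],0],
    [[0,0,-0.1],0],
    [[0,0,0.1],0],
    [[0,0,-0.1],0],
    [[0,0,0.1],0]
  ]
}}

```text
time_s: 16.52
ee_pos: [0.532, 0.0937, 0.1606]
eef_rot: [-3.127, -0.155, 3.011]
wrist_force: [0.5, 0.4, -0.9]
width: 0.0267
```

Call:
{"fn": "send_rows", "kwargs": {
  "steps": [
    [[-0.1,0,0],0],
    [[-0.1,0,0],0],
    [[-0.1,0,0],0],
    [[0,0,0],0]
  ]
}}

```text
time_s: 16.85
ee_pos: [0.5669, 0.0891, 0.1527]
eef_rot: [-3.126, -0.16, 3.012]
wrist_force: [0.6, 0.5, -1.7]
width: 0.0271
```

Call:
{"fn": "send_rows", "kwargs": {
  "steps": [
    [[0.1,0,0],0],
    [[0.1,0,0],0],
    [[0.1,0,0],0],
    [[0,0,0],0]
  ]
}}

```text
time_s: 17.18
ee_pos: [0.528, 0.0935, 0.1574]
eef_rot: [-3.125, -0.164, 3.009]
wrist_force: [0.4, -0.2, -1.1]
width: 0.0271
```

```bash
cat >> h.py <<'E'
def plan2(pos,n):
    s=arm.get_state(); R=Ro.from_euler('xyz',s["eef_rot"])
    print('tilt z',R.as_matrix()[:,2].round(3),'total',(R.inv().apply(np.array(pos)-s["ee_pos"])/.12).round(3),'per row',(R.inv().apply(np.array(pos)-s["ee_pos"])/.12/n).round(3))
E
python3 -c "
from h import *
plan2([.5515,.0987,.065],8)"
```

```text
tilt z [-0.164  0.005 -0.986] total [-0.311  0.08   0.728] per row [-0.039  0.01   0.091]
```

Call:
{"fn": "send_rows", "kwargs": {
  "steps": [
    [[-0.05,0.01,0.09],0],
    [[-0.05,0.01,0.09],0],
    [[-0.05,0.01,0.09],0],
    [[-0.05,0.01,0.09],0],
    [[-0.04,0.01,0.09],0],
    [[-0.03,0.01,0.09],0],
    [[-0.03,0,0.09],0],
    [[0,0,0],0],
    [[0,0,0],0]
  ]
}}

```text
time_s: 17.93
ee_pos: [0.5528, 0.0967, 0.0662]
eef_rot: [-3.123, -0.166, 3.01]
wrist_force: [0.0, 0.4, -1.2]
width: 0.0271
```

```bash
python3 -c "
from h import *
look('w12',['weight_b'])
plan2([.5515,.0987,.05],2)"
```

```text
17.9333 [0.5528 0.0967 0.0662] [-3.123 -0.166  3.01 ] 0.0271 [ 0.   0.4 -1.2]
weight_b 0.67 [286. 119.  97. 100.] med [0.5412 0.0288 0.057 ] knob [0.5394 0.0297 0.0771] zt 0.078 circ 0.5324 0.0305 0.0252 [174. 163. 150.]
weight_b 0.63 [281. 286.  66.  92.] med [0.5524 0.0917 0.0699] knob [0.5535 0.0955 0.0844] zt 0.086 circ 0.551 0.0967 0.0155 [141. 112.  71.]
tilt z [-0.166  0.004 -0.986] total [-0.012  0.017  0.14 ] per row [-0.006  0.008  0.07 ]
```

Call:
{"fn": "send_rows", "kwargs": {
  "steps": [
    [[0,0.02,0.06],0],
    [[0,0.01,0.05],0],
    [[0,0,0.03],0]
  ]
}}

```text
time_s: 18.28
ee_pos: [0.5519, 0.1013, 0.0516]
eef_rot: [-3.127, -0.16, 3.011]
wrist_force: [-1.1, 0.4, -1.4]
width: 0.0269
```

Call:
{"fn": "send_rows", "kwargs": {
  "steps": [
    [[0,-0.02,0.03],0],
    [[0,0,0.03],0],
    [[0,0,0.02],0]
  ]
}}

```text
time_s: 18.53
ee_pos: [0.5502, 0.0993, 0.043]
eef_rot: [-3.127, -0.159, 3.012]
wrist_force: [-4.9, 2.1, 18.0]
width: 0.0271
```

Call:
{"fn": "send_rows", "kwargs": {
  "steps": [
    [[0,0,0],0],
    [[0,0,0],0],
    [[0,0,0],0]
  ],
  "claw": 0.1
}}

```text
time_s: 18.78
ee_pos: [0.5509, 0.0995, 0.0442]
eef_rot: [-3.128, -0.157, 3.013]
wrist_force: [-0.7, -0.8, -0.3]
width: 0.0471
```

Call:
{"fn": "send_rows", "kwargs": {
  "steps": [
    [[0,0,-0.1],0],
    [[0,0,-0.25],0],
    [[0,0,-0.3],0],
    [[0,0,-0.3],0],
    [[0,0,-0.3],0],
    [[0,0,-0.2],0],
    [[0,0,0],0]
  ]
}}

```text
time_s: 19.37
ee_pos: [0.5784, 0.0969, 0.2217]
eef_rot: [-3.123, -0.162, 3.012]
wrist_force: [0.2, 0.2, 0.8]
width: 0.0472
```

```bash
python3 -c "
from h import *
s,p,W=look('w13',['weight_b']); print(s['qpos'].round(3))"
```

```text
19.3667 [0.5784 0.0969 0.2217] [-3.123 -0.162  3.012] 0.0472 [0.2 0.2 0.8]
weight_b 0.88 [282. 194.  33.  37.] med [0.549  0.0969 0.0466] knob [0.5472 0.0996 0.0613] zt 0.063 circ 0.5469 0.1004 0.0147 [213. 190. 130.]
weight_b 0.69 [283. 117.  53.  44.] med [0.541  0.0298 0.0569] knob [0.5392 0.0299 0.0772] zt 0.079 circ 0.5338 0.0311 0.0239 [168. 156. 143.]
[ 0.409  0.419 -0.003 -0.069 -1.298 -0.513]
```

Run:
```python
from h import *
s=arm.get_state(); R=Ro.from_euler('xyz',s["eef_rot"]); d=np.array([.455,-.235,.21])-s["ee_pos"]; n=14
th=(s["eef_rot"][2]-1.62)/n
for i in range(n):
    print([(R.inv().apply(d/n)/.12).round(2).tolist(),round(np.degrees(th)/60,3)]); R=R*Ro.from_euler('z',th)
```

```text
[[0.04, -0.2, 0.02], np.float64(0.095)]
[[0.02, -0.21, 0.02], np.float64(0.095)]
[[0.0, -0.21, 0.02], np.float64(0.095)]
[[-0.02, -0.21, 0.02], np.float64(0.095)]
[[-0.04, -0.21, 0.02], np.float64(0.095)]
[[-0.06, -0.2, 0.02], np.float64(0.095)]
[[-0.08, -0.19, 0.02], np.float64(0.095)]
[[-0.1, -0.19, 0.02], np.float64(0.095)]
[[-0.12, -0.17, 0.02], np.float64(0.095)]
[[-0.13, -0.16, 0.02], np.float64(0.095)]
[[-0.15, -0.15, 0.02], np.float64(0.095)]
[[-0.16, -0.13, 0.02], np.float64(0.095)]
[[-0.17, -0.12, 0.02], np.float64(0.095)]
[[-0.18, -0.1, 0.02], np.float64(0.095)]
```

Call:
{"fn": "send_rows", "kwargs": {
  "steps": [
    [[0.04,-0.2,0],0.095],
    [[0.02,-0.21,0],0.095],
    [[0,-0.21,0],0.095],
    [[-0.02,-0.21,0],0.095],
    [[-0.04,-0.21,0],0.095],
    [[-0.06,-0.2,0],0.095],
    [[-0.08,-0.19,0],0.095],
    [[-0.1,-0.19,0],0.095],
    [[-0.12,-0.17,0],0.095],
    [[-0.13,-0.16,0],0.095]
  ],
  "claw": 0
}}

```text
time_s: 20.3
ee_pos: [0.4768, -0.1445, 0.2128]
eef_rot: [-2.949, -0.083, 1.968]
wrist_force: [0.1, 0.1, -0.0]
width: 0.0427
```

Call:
{"fn": "send_rows", "kwargs": {
  "steps": [
    [[-0.15,-0.15,0],0.095],
    [[-0.16,-0.13,0],0.095],
    [[-0.15,-0.1,0],0.095],
    [[-0.08,-0.05,0],0.07],
    [[0,0,0],0],
    [[0,0,0],0]
  ]
}}

```text
time_s: 20.8
ee_pos: [0.4337, -0.2264, 0.2086]
eef_rot: [-2.908, -0.009, 1.575]
wrist_force: [-0.6, 0.3, 0.6]
width: 0.0426
```

```bash
python3 -c "
from h import *
s,p,W=look('w14',['weight_b']); print(s['qpos'].round(3))
plan2([.4545,-.2447,.1],6)"
```

```text
20.8 [ 0.4337 -0.2264  0.2086] [-2.908 -0.009  1.575] 0.0426 [-0.6  0.3  0.6]
weight_b 0.94 [261. 256.  19.  26.] med [ 0.4519 -0.2446  0.0228] knob [ 0.4534 -0.2452  0.0342] zt 0.035 circ 0.4538 -0.2454 0.0118 [243. 239. 230.]
weight_b 0.79 [537. 351.  47.  56.] med [0.532  0.015  0.0449] knob [0.537  0.0173 0.056 ] zt 0.058 circ 0.5371 0.0273 0.0186 [161. 153. 143.]
weight_b 0.73 [208. 160.  34.  35.] med [ 0.3606 -0.2961  0.0285] knob [ 0.3598 -0.2982  0.0432] zt 0.044 circ 0.3593 -0.2989 0.0148 [ 60.  94. 173.]
weight_b 0.66 [144. 172.  44.  35.] med [ 0.3723 -0.354   0.0283] knob [ 0.372  -0.3574  0.043 ] zt 0.044 circ 0.3719 -0.3583 0.0149 [ 53. 128.  58.]
[-0.135  0.299 -0.27   0.024 -1.235 -1.442]
tilt z [-0.231  0.008 -0.973] total [-0.167  0.373  0.842] per row [-0.028  0.062  0.14 ]
```

Call:
{"fn": "send_rows", "kwargs": {
  "steps": [
    [[-0.03,0.05,0.1],0],
    [[-0.04,0.06,0.14],0],
    [[-0.03,0.06,0.14],0],
    [[-0.03,0.06,0.14],0],
    [[-0.01,0.05,0.14],0],
    [[0,0.03,0.1],0],
    [[0,0,0],0],
    [[0,0,0],0]
  ]
}}

```text
time_s: 21.57
ee_pos: [0.4544, -0.2357, 0.106]
eef_rot: [-2.909, -0.011, 1.596]
wrist_force: [0.3, -0.5, 0.6]
width: 0.0424
```

```bash
python3 -c "
from h import *
s,p,W=look('w15',['weight_b'])
plan2([.457,-.2447,.03],6)"
```

```text
21.5667 [ 0.4544 -0.2357  0.106 ] [-2.909 -0.011  1.596] 0.0424 [ 0.3 -0.5  0.6]
weight_b 0.86 [267. 253.  28.  39.] med [ 0.4519 -0.2448  0.0229] knob [ 0.4533 -0.2452  0.0343] zt 0.036 circ 0.4539 -0.2453 0.0117 [206. 196. 183.]
weight_b 0.76 [100. 126.  65.  52.] med [ 0.3741 -0.3533  0.0283] knob [ 0.3722 -0.3572  0.043 ] zt 0.044 circ 0.3718 -0.3583 0.015 [ 42. 118.  52.]
weight_b 0.62 [190. 111.  53.  57.] med [ 0.3627 -0.2955  0.0285] knob [ 0.3602 -0.2981  0.0431] zt 0.044 circ 0.3597 -0.2992 0.015 [ 45.  79. 155.]
tilt z [-0.229  0.005 -0.973] total [-0.081  0.164  0.617] per row [-0.014  0.027  0.103]
```

Call:
{"fn": "send_rows", "kwargs": {
  "steps": [
    [[-0.03,0.03,0.1],0],
    [[-0.03,0.03,0.1],0],
    [[-0.02,0.03,0.1],0],
    [[0,0.03,0.1],0],
    [[0,0.02,0.08],0],
    [[0,0.01,0.05],0]
  ]
}}

```text
time_s: 22.17
ee_pos: [0.4648, -0.2452, 0.0465]
eef_rot: [-2.93, -0.006, 1.601]
wrist_force: [0.2, 0.1, -0.4]
width: 0.0427
```

Call:
{"fn": "send_rows", "kwargs": {
  "steps": [
    [[0,-0.02,0.07],0],
    [[0,-0.02,0.07],0],
    [[0,0,0.03],0]
  ]
}}

```text
time_s: 22.42
ee_pos: [0.4561, -0.2452, 0.0272]
eef_rot: [-2.932, -0.006, 1.602]
wrist_force: [0.2, -0.1, -0.2]
width: 0.0434
```

Call:
{"fn": "send_rows", "kwargs": {
  "steps": [
    [[0,0,0],0],
    [[0,0,0],0],
    [[0,0,0],0],
    [[0,0,0],0],
    [[0,0,0],0]
  ],
  "claw": -1,
  "grip_force": 30
}}

```text
time_s: 22.83
ee_pos: [0.4557, -0.2452, 0.0274]
eef_rot: [-2.933, -0.006, 1.602]
wrist_force: [-0.3, -0.4, -0.6]
width: 0.0215
```

Call:
{"fn": "send_rows", "kwargs": {
  "steps": [
    [[0,0.03,-0.15],0],
    [[0,0.04,-0.2],0],
    [[0,0.05,-0.25],0],
    [[0,0.05,-0.25],0],
    [[0,0.05,-0.25],0],
    [[0,0.04,-0.2],0],
    [[0,0,0],0]
  ]
}}

```text
time_s: 23.42
ee_pos: [0.5192, -0.244, 0.1787]
eef_rot: [-2.927, -0.007, 1.6]
wrist_force: [1.3, 0.6, 0.5]
width: 0.0212
```

Run:
```python
from h import *
s,p,W=look('w16',['weight_b']); print(s['qpos'].round(3))
R=Ro.from_euler('xyz',s["eef_rot"]); d=np.array([.558,.165,.2])-s["ee_pos"]; n=14; print(d,(R.inv().apply(d)/.12).round(3))
```

```text
23.4167 [ 0.5192 -0.244   0.1787] [-2.927 -0.007  1.6  ] 0.0212 [1.3 0.6 0.5]
weight_b 0.83 [224.  52.  39.  45.] med [ 0.3639 -0.2965  0.0285] knob [ 0.3606 -0.2985  0.0431] zt 0.044 circ 0.3595 -0.2986 0.015 [ 48.  92. 174.]
weight_b 0.71 [282. 284.  45.  62.] med [ 0.5149 -0.2447  0.1747] knob [ 0.517  -0.2448  0.1861] zt 0.187 circ 0.5228 -0.248 0.0179 [181. 169. 155.]
weight_b 0.64 [156.  65.  47.  45.] med [ 0.3757 -0.3544  0.0284] knob [ 0.3726 -0.3577  0.0432] zt 0.045 circ 0.3719 -0.3585 0.0151 [ 44. 118.  53.]
[-0.142  0.453 -0.109  0.031 -1.222 -1.412]
[0.03882645 0.40902181 0.02126651] [ 3.399  0.382 -0.239]
```

View pics/w16.png

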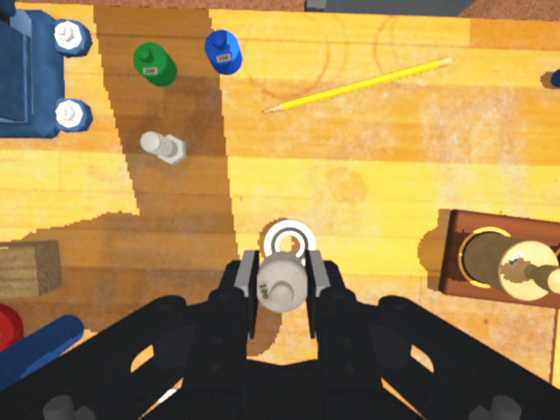

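Call:
{"fn": "send_rows", "kwargs": {
  "steps": [
    [[0.2,0.02,-0.08],0],
    [[0.25,0.03,-0.08],0],
    [[0.25,0.03,-0.08],0],
    [[0.25,0.03,-0.05],0],
    [[0.25,0.03,-0.03],0],
    [[0.25,0.03,-0.03],0],
    [[0.25,0.03,-0.03],0],
    [[0.25,0.03,-0.03],0],
    [[0.25,0.03,-0.03],0],
    [[0.25,0.03,-0.03],0]
  ]
}}

```text
time_s: 24.35
ee_pos: [0.5407, 0.0579, 0.2074]
eef_rot: [-2.875, -0.014, 1.58]
wrist_force: [0.2, -0.3, -1.5]
width: 0.0211
```

Call:
{"fn": "send_rows", "kwargs": {
  "steps": [
    [[0.25,0.03,0],0],
    [[0.25,0.02,0],0],
    [[0.2,0,0],0],
    [[0.1,0,0],0],
    [[0,0,0],0],
    [[0,0,0],0]
  ]
}}

```text
time_s: 24.85
ee_pos: [0.5382, 0.1612, 0.1962]
eef_rot: [-2.855, -0.008, 1.583]
wrist_force: [0.2, -0.6, -0.5]
width: 0.021
```

Run:
```python
from h import *
s,p,W=look('w17',['weight_b','seat_1']); plan2([.557,.1683,.08],5)
```

```text
24.85 [0.5382 0.1612 0.1962] [-2.855 -0.008  1.583] 0.021 [ 0.2 -0.6 -0.5]
weight_b 0.85 [132. 249.  65.  47.] med [0.5364 0.0363 0.0565] knob [0.5384 0.0311 0.0769] zt 0.078 circ 0.5398 0.0204 0.0291 [160. 150. 138.]
weight_b 0.79 [213. 259.  34.  37.] med [0.5449 0.1028 0.0465] knob [0.5466 0.1008 0.0612] zt 0.062 circ 0.5474 0.097 0.0179 [155. 123.  78.]
weight_b 0.66 [553. 199.  14.  18.] med [0.4886 0.4305 0.0083] knob [0.488  0.4302 0.0137] zt 0.016 circ 0.4885 0.4355 0.0087 [121.  92.  54.]
weight_b 0.55 [281. 282.  42.  61.] med [0.5337 0.1606 0.1924] knob [0.5365 0.1605 0.2036] zt 0.205 circ 0.5357 0.1609 0.0122 [172. 161. 147.]
seat_1 0.92 [287. 251.  53.  27.] med [0.5371 0.168  0.0185] knob [0.525  0.1634 0.1755] zt 0.173 circ 0.545 0.1654 0.025 [123. 111.  68.]
seat_1 0.89 [361. 274.  54.  57.] med [0.5589 0.2402 0.0185] knob [0.5595 0.2401 0.0192] zt 0.02 circ 0.5525 0.222 0.0452 [91. 83. 57.]
seat_1 0.88 [217. 256.  61.  58.] med [0.5383 0.0943 0.0185] knob [0.543  0.0957 0.0186] zt 0.02 circ 0.5478 0.0984 0.0279 [86. 66. 38.]
seat_1 0.64 [148. 250.  41.  60.] med [0.5459 0.0423 0.0185] knob [0.5426 0.0401 0.0185] zt 0.02 circ 0.541 0.0298 0.0275 [94. 71. 39.]
tilt z [-0.282  0.005 -0.959] total [0.058 0.421 0.893] per row [0.012 0.084 0.179]
```

Call:
{"fn": "send_rows", "kwargs": {
  "steps": [
    [[0.02,0.08,0.13],0],
    [[0.02,0.08,0.17],0],
    [[0.01,0.08,0.17],0],
    [[0,0.07,0.15],0],
    [[0,0.06,0.12],0],
    [[0,0.03,0.08],0],
    [[0,0,0],0],
    [[0,0,0],0]
  ]
}}

```text
time_s: 25.67
ee_pos: [0.5608, 0.1576, 0.0886]
eef_rot: [-2.863, -0.009, 1.569]
wrist_force: [-0.6, -0.5, -0.1]
width: 0.0212
```

Run:
```python
from h import *
s,p,W=look('w18',['weight_b']); plan2([.558,.1683,.05],3)
```

```text
25.6667 [0.5608 0.1576 0.0886] [-2.863 -0.009  1.569] 0.0212 [-0.6 -0.5 -0.1]
weight_b 0.7 [179. 246.  67.  58.] med [0.5454 0.1038 0.0465] knob [0.5465 0.1012 0.0611] zt 0.062 circ 0.548 0.0947 0.0207 [152. 121.  77.]
weight_b 0.66 [ 54. 234. 107.  72.] med [0.5378 0.0383 0.0563] knob [0.5384 0.035  0.0755] zt 0.077 circ 0.5412 0.0149 0.035 [201. 194. 185.]
weight_b 0.65 [281. 283.  44.  65.] med [0.5564 0.1569 0.0848] knob [0.559  0.1569 0.096 ] zt 0.097 circ 0.5585 0.157 0.0123 [171. 161. 148.]
tilt z [-0.274  0.01  -0.962] total [0.082 0.066 0.322] per row [0.027 0.022 0.107]
```

Call:
{"fn": "send_rows", "kwargs": {
  "steps": [
    [[0.05,0.02,0.03],0],
    [[0.04,0.02,0.08],0],
    [[0.01,0.01,0.08],0],
    [[0,0.01,0.06],0],
    [[0,0,0.03],0]
  ]
}}

```text
time_s: 26.18
ee_pos: [0.5609, 0.1733, 0.0567]
eef_rot: [-2.873, -0.015, 1.57]
wrist_force: [-1.0, -0.2, -0.2]
width: 0.0211
```

Run:
```python
from h import *
s,p,W=look('w19',['weight_b']); plan2([.558,.1683,.046],3)
```

```text
26.1833 [0.5609 0.1733 0.0567] [-2.873 -0.015  1.57 ] 0.0211 [-1.  -0.2 -0.2]
weight_b 0.86 [282. 284.  44.  63.] med [0.5565 0.1725 0.0529] knob [0.559  0.1724 0.0641] zt 0.065 circ 0.5587 0.1724 0.0122 [176. 165. 152.]
weight_b 0.8 [ 23. 234.  45.  74.] med [0.5377 0.0472 0.0316] knob [0.5386 0.0478 0.0416] zt 0.044 circ 0.5384 0.0325 0.0188 [202. 190. 175.]
weight_b 0.75 [126. 255.  85.  73.] med [0.5451 0.1048 0.0464] knob [0.5465 0.1015 0.0609] zt 0.062 circ 0.5491 0.0919 0.0236 [149. 118.  75.]
tilt z [-0.266  0.014 -0.964] total [-0.04   0.003  0.092] per row [-0.013  0.001  0.031]
```

Call:
{"fn": "send_rows", "kwargs": {
  "steps": [
    [[-0.03,0,0.03],0],
    [[-0.005,0,0.03],0],
    [[0,0,0.02],0],
    [[0,0,0.01],0]
  ]
}}

```text
time_s: 26.62
ee_pos: [0.5579, 0.1684, 0.0459]
eef_rot: [-2.873, -0.014, 1.57]
wrist_force: [-0.2, 0.3, -0.5]
width: 0.0209
```

Call:
{"fn": "send_rows", "kwargs": {
  "steps": [
    [[0,0,0.025],0],
    [[0,0,0.01],0]
  ]
}}

```text
time_s: 26.78
ee_pos: [0.5579, 0.1684, 0.0449]
eef_rot: [-2.875, -0.014, 1.572]
wrist_force: [-1.5, -0.9, 3.2]
width: 0.0214
```

Call:
{"fn": "send_rows", "kwargs": {
  "steps": [
    [[0,0,0],0],
    [[0,0,0],0],
    [[0,0,0],0]
  ],
  "claw": -0.1
}}

```text
time_s: 27.03
ee_pos: [0.5586, 0.1686, 0.046]
eef_rot: [-2.877, -0.015, 1.572]
wrist_force: [-0.4, -0.4, -0.3]
width: 0.0386
```

Call:
{"fn": "send_rows", "kwargs": {
  "steps": [
    [[0,0,-0.1],0],
    [[0,0,-0.25],0],
    [[0,0,-0.3],0],
    [[0,0,-0.3],0],
    [[0,0,-0.2],0],
    [[0,0,-0.1],0],
    [[0,0,0],0]
  ]
}}

```text
time_s: 27.62
ee_pos: [0.5982, 0.1653, 0.194]
eef_rot: [-2.871, -0.011, 1.571]
wrist_force: [0.6, 0.6, -0.1]
width: 0.0384
```

Run:
```python
from h import *
s,p,W=look('w20',['weight_b']); plan2([.49,.433,.2],10)
```

```text
27.6167 [0.5982 0.1653 0.194 ] [-2.871 -0.011  1.571] 0.0384 [ 0.6  0.6 -0.1]
weight_b 0.95 [206. 188.  38.  36.] med [0.5481 0.1031 0.0466] knob [0.5472 0.1007 0.0611] zt 0.062 circ 0.5474 0.0965 0.0183 [179. 151.  97.]
weight_b 0.73 [284. 200.  22.  27.] med [0.5556 0.1682 0.041 ] knob [0.5552 0.1681 0.0524] zt 0.054 circ 0.5555 0.1686 0.012 [240. 236. 230.]
weight_b 0.61 [125. 179.  63.  46.] med [0.5404 0.0367 0.0566] knob [0.539  0.0311 0.077 ] zt 0.078 circ 0.5373 0.0193 0.0301 [157. 147. 135.]
weight_b 0.54 [552. 130.  17.  17.] med [0.4896 0.4305 0.0102] knob [0.4888 0.4304 0.0164] zt 0.019 circ 0.4884 0.4365 0.0089 [119.  91.  54.]
tilt z [-0.273  0.009 -0.962] total [ 2.233 -0.866  0.189] per row [ 0.223 -0.087  0.019]
```

Call:
{"fn": "send_rows", "kwargs": {
  "steps": [
    [[0.18,-0.07,0],0],
    [[0.24,-0.09,0],0],
    [[0.24,-0.09,0],0],
    [[0.24,-0.09,0],0],
    [[0.24,-0.09,0],0],
    [[0.24,-0.09,0],0],
    [[0.24,-0.09,0],0],
    [[0.22,-0.09,0],0],
    [[0.1,-0.04,0],0],
    [[0,0,0],0]
  ],
  "claw": -0.15
}}

```text
time_s: 28.55
ee_pos: [0.4971, 0.402, 0.1949]
eef_rot: [-2.829, 0.012, 1.564]
wrist_force: [0.7, -0.6, 0.4]
width: 0.036
```

Call:
{"fn": "send_rows", "kwargs": {
  "steps": [
    [[0,0,0],0]
  ]
}}

```text
time_s: 28.63
ee_pos: [0.4961, 0.4019, 0.1931]
eef_rot: [-2.826, 0.015, 1.565]
wrist_force: [0.5, 0.3, 0.6]
width: 0.0362
```

Run:
```python
from h import *
s,p,W=look('w21',['weight_b']); plan2([.492,.433,.1],5)
```

```text
28.6333 [0.4961 0.4019 0.1931] [-2.826  0.015  1.565] 0.0362 [0.5 0.3 0.6]
weight_b 0.88 [ 28. 323.  42.  36.] med [0.553  0.1735 0.0401] knob [0.5547 0.17   0.0517] zt 0.053 circ 0.5601 0.1671 0.0174 [133. 124. 114.]
weight_b 0.59 [323. 243.  24.  13.] med [0.4869 0.437  0.0184] knob [0.4877 0.4379 0.0301] zt 0.029 circ 0.4858 0.433 0.0147 [225. 199. 131.]
tilt z [-0.31  -0.012 -0.951] total [0.278 0.201 0.749] per row [0.056 0.04  0.15 ]
```

View pics/w21.png

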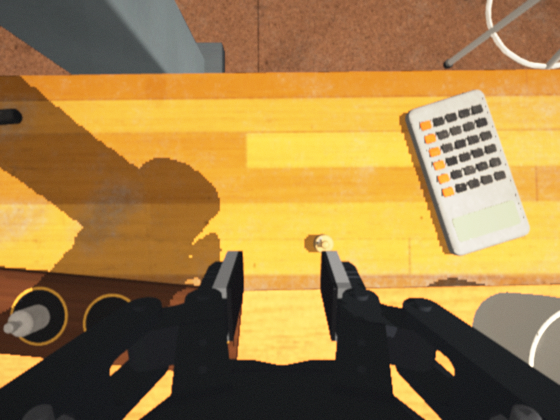

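Call:
{"fn": "send_rows", "kwargs": {
  "steps": [
    [[0.07,0.03,0.1],0],
    [[0.08,0.04,0.15],0],
    [[0.08,0.04,0.15],0],
    [[0.03,0.04,0.15],0],
    [[0,0.03,0.1],0],
    [[0,0,0],0],
    [[0,0,0],0]
  ]
}}

```text
time_s: 29.32
ee_pos: [0.4977, 0.4253, 0.1043]
eef_rot: [-2.826, 0.017, 1.55]
wrist_force: [0.1, -0.9, 0.7]
width: 0.0363
```

```bash
cat >> h.py <<'E'
def near(W,c,r=.025,z0=.006,z1=.035):
    w=W.reshape(-1,3); w=w[(np.hypot(w[:,0]-c[0],w[:,1]-c[1])<r)&(w[:,2]>z0)&(w[:,2]<z1)]
    (x,y),rr=cv2.minEnclosingCircle(w[:,:2].astype(np.float32)); k=w[w[:,2]>w[:,2].max()-.006]
    print('n',len(w),'circ',round(x,4),round(y,4),round(rr,4),'knob',k.mean(0).round(4),'zmax',w[:,2].max().round(4))
E
python3 - <<'E'
from h import *
s,p,W=look('w22',[]); near(W,(.487,.4365)); plan2([.491,.4365,.028],5)
E
```

```text
29.3167 [0.4977 0.4253 0.1043] [-2.826  0.017  1.55 ] 0.0363 [ 0.1 -0.9  0.7]
n 576 circ 0.4881 0.4385 0.0091 knob [0.4879 0.4384 0.0273] zmax 0.0296
tilt z [-0.311 -0.01  -0.95 ] total [0.105 0.144 0.619] per row [0.021 0.029 0.124]
```

Call:
{"fn": "send_rows", "kwargs": {
  "steps": [
    [[0.04,0.03,0.1],0],
    [[0.04,0.03,0.1],0],
    [[0.03,0.03,0.1],0],
    [[0,0.03,0.1],0],
    [[0,0.02,0.08],0],
    [[0,0,0],0]
  ]
}}

```text
time_s: 29.87
ee_pos: [0.4976, 0.4389, 0.0404]
eef_rot: [-2.829, 0.013, 1.548]
wrist_force: [0.0, 0.2, 0.5]
width: 0.0366
```

Run:
```python
from h import *
s,p,W=look('w23',[]); near(W,(.487,.4375),.018); plan2([.4915,.4387,.028],3)
```

```text
29.8667 [0.4976 0.4389 0.0404] [-2.829  0.013  1.548] 0.0366 [0.  0.2 0.5]
n 1211 circ 0.4869 0.4335 0.0142 knob [0.487  0.4268 0.0307] zmax 0.0346
tilt z [-0.307 -0.005 -0.952] total [-0.003 -0.017  0.121] per row [-0.001 -0.006  0.04 ]
```

Call:
{"fn": "send_rows", "kwargs": {
  "steps": [
    [[0,-0.01,0.04],0],
    [[0,-0.01,0.05],0],
    [[0,0,0.03],0]
  ]
}}

```text
time_s: 30.17
ee_pos: [0.4918, 0.4397, 0.0287]
eef_rot: [-2.832, 0.01, 1.548]
wrist_force: [-0.0, 0.0, -0.5]
width: 0.0365
```

Call:
{"fn": "send_rows", "kwargs": {
  "steps": [
    [[0,0,0],0],
    [[0,0,0],0],
    [[0,0,0],0],
    [[0,0,0],0],
    [[0,0,0],0]
  ],
  "claw": -1,
  "grip_force": 25
}}

```text
time_s: 30.58
ee_pos: [0.4915, 0.4399, 0.0294]
eef_rot: [-2.833, 0.009, 1.549]
wrist_force: [1.0, -0.4, -0.3]
width: 0.0162
```

Call:
{"fn": "send_rows", "kwargs": {
  "steps": [
    [[0,0.05,-0.15],0],
    [[0,0.07,-0.2],0],
    [[0,0.07,-0.2],0],
    [[0,0.07,-0.2],0],
    [[0,0.05,-0.15],0],
    [[0,0,0],0],
    [[0,0,0],0]
  ]
}}

```text
time_s: 31.17
ee_pos: [0.5612, 0.4383, 0.1235]
eef_rot: [-2.831, 0.012, 1.549]
wrist_force: [-0.1, -0.3, -1.2]
width: 0.0167
```

Run:
```python
from h import *
s,p,W=look('w24',['weight_b']); plan2([.567,.238,.14],8)
```

```text
31.1667 [0.5612 0.4383 0.1235] [-2.831  0.012  1.549] 0.0167 [-0.1 -0.3 -1.2]
weight_b 0.96 [283. 277.  39.  43.] med [0.5564 0.4377 0.1133] knob [0.5576 0.4377 0.1224] zt 0.124 circ 0.559 0.4374 0.0103 [156. 123.  77.]
tilt z [-0.307 -0.006 -0.952] total [-1.668  0.048 -0.142] per row [-0.209  0.006 -0.018]
```

View pics/w24.png

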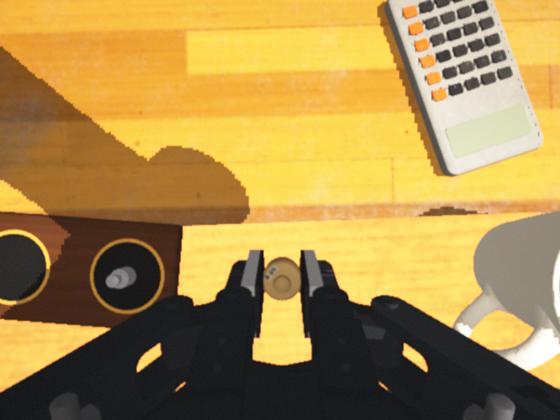

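Call:
{"fn": "send_rows", "kwargs": {
  "steps": [
    [[-0.15,0.01,-0.1],0],
    [[-0.22,0.01,-0.08],0],
    [[-0.22,0.01,-0.03],0],
    [[-0.22,0.01,-0.03],0],
    [[-0.22,0.01,0],0],
    [[-0.22,0.01,0],0],
    [[-0.2,0.01,0],0],
    [[-0.1,0,0],0],
    [[0,0,0],0],
    [[0,0,0],0]
  ]
}}

```text
time_s: 32.1
ee_pos: [0.5623, 0.2415, 0.1424]
eef_rot: [-2.809, 0.025, 1.557]
wrist_force: [-0.2, 1.2, -0.5]
width: 0.0167
```

Run:
```python
from h import *
s,p,W=look('w25',['weight_b','seat_1']); plan2([.565,.238,.07],5)
```

```text
32.1 [0.5623 0.2415 0.1424] [-2.809  0.025  1.557] 0.0167 [-0.2  1.2 -0.5]
weight_b 0.98 [ 24. 236.  47.  54.] med [0.5386 0.0464 0.0409] knob [0.5383 0.0463 0.0549] zt 0.057 circ 0.5389 0.0327 0.0189 [197. 187. 173.]
weight_b 0.94 [ 98. 247.  58.  43.] med [0.5465 0.1061 0.0463] knob [0.547  0.1017 0.0608] zt 0.062 circ 0.546 0.0916 0.024 [171. 143.  92.]
weight_b 0.93 [284. 280.  40.  43.] med [0.5575 0.2408 0.1324] knob [0.5586 0.2413 0.1412] zt 0.142 circ 0.5711 0.2375 0.0221 [152. 120.  77.]
weight_b 0.75 [188. 258.  33.  33.] med [0.5543 0.1712 0.0408] knob [0.555  0.1689 0.0522] zt 0.053 circ 0.5549 0.1682 0.0119 [161. 151. 139.]
weight_b 0.16 [392. 272.  22.  24.] med [0.5684 0.3199 0.0309] knob [0.5693 0.3219 0.0392] zt 0.04 circ 0.5708 0.3229 0.0086 [186. 182. 183.]
seat_1 0.86 [112. 244.  60.  67.] med [0.5493 0.1071 0.0185] knob [0.5483 0.1052 0.0187] zt 0.02 circ 0.5481 0.0981 0.0286 [79. 61. 35.]
seat_1 0.81 [ 29. 238.  59.  70.] med [0.5509 0.0408 0.0184] knob [0.5451 0.0385 0.0185] zt 0.02 circ 0.5417 0.0289 0.028 [142. 123.  65.]
seat_1 0.76 [194. 254.  73.  70.] med [0.5532 0.1717 0.0185] knob [0.5542 0.1696 0.0187] zt 0.02 circ 0.5544 0.1676 0.0286 [73. 57. 35.]
seat_1 0.55 [283. 246.  63.  42.] med [0.5477 0.2383 0.0185] knob [0.5477 0.2383 0.0187] zt 0.02 circ 0.5499 0.2386 0.0242 [68. 60. 40.]
tilt z [-0.326 -0.02  -0.945] total [-0.026  0.215  0.565] per row [-0.005  0.043  0.113]
```

Call:
{"fn": "send_rows", "kwargs": {
  "steps": [
    [[-0.01,0.04,0.08],0],
    [[-0.01,0.04,0.11],0],
    [[0,0.04,0.11],0],
    [[0,0.04,0.11],0],
    [[0,0.02,0.06],0],
    [[0,0,0],0],
    [[0,0,0],0]
  ]
}}

```text
time_s: 32.83
ee_pos: [0.5647, 0.2459, 0.0754]
eef_rot: [-2.811, 0.023, 1.567]
wrist_force: [0.4, 1.1, -0.4]
width: 0.0167
```

Run:
```python
from h import *
s,p,W=look('w26',['weight_b']); plan2([.565,.238,.047],3)
```

```text
32.8333 [0.5647 0.2459 0.0754] [-2.811  0.023  1.567] 0.0167 [ 0.4  1.1 -0.4]
weight_b 0.96 [ 32. 246.  62.  59.] med [0.5464 0.1105 0.0432] knob [0.5467 0.1075 0.0463] zt 0.048 circ 0.5468 0.1016 0.0145 [205. 174. 110.]
weight_b 0.89 [283. 277.  39.  42.] med [0.5597 0.2452 0.0655] knob [0.561  0.2452 0.0744] zt 0.076 circ 0.5612 0.2449 0.0094 [155. 123.  79.]
weight_b 0.57 [145. 262.  50.  46.] med [0.554  0.1721 0.0406] knob [0.5549 0.1693 0.0521] zt 0.053 circ 0.5559 0.1623 0.0179 [157. 147. 135.]
tilt z [-0.324 -0.02  -0.946] total [-0.06  0.08  0.23] per row [-0.02   0.027  0.077]
```

Call:
{"fn": "send_rows", "kwargs": {
  "steps": [
    [[-0.04,0.02,0.05],0],
    [[-0.015,0.02,0.06],0],
    [[0,0.02,0.05],0],
    [[0,0,0.02],0]
  ]
}}

```text
time_s: 33.27
ee_pos: [0.5665, 0.239, 0.0545]
eef_rot: [-2.818, 0.019, 1.568]
wrist_force: [0.1, 0.2, -0.8]
width: 0.0167
```

Call:
{"fn": "send_rows", "kwargs": {
  "steps": [
    [[-0.005,0,0.03],0],
    [[0,0,0.03],0],
    [[0,0,0.015],0]
  ]
}}

```text
time_s: 33.52
ee_pos: [0.564, 0.2378, 0.0463]
eef_rot: [-2.819, 0.02, 1.568]
wrist_force: [-1.4, -0.3, 10.9]
width: 0.0163
```

Contact, so I release, withdraw and check.

Call:
{"fn": "send_rows", "kwargs": {
  "steps": [
    [[0,0,0],0],
    [[0,0,0],0],
    [[0,0,0],0]
  ],
  "claw": -0.25
}}

```text
time_s: 33.77
ee_pos: [0.5641, 0.238, 0.0468]
eef_rot: [-2.82, 0.019, 1.568]
wrist_force: [1.0, 0.1, -0.7]
width: 0.0322
```

Call:
{"fn": "send_rows", "kwargs": {
  "steps": [
    [[0,0,-0.1],0],
    [[0,0,-0.25],0],
    [[0,0,-0.3],0],
    [[0,0,-0.3],0],
    [[0,0,-0.25],0],
    [[0,0,-0.1],0],
    [[0,0,0],0],
    [[0,0,0],0]
  ]
}}

```text
time_s: 34.43
ee_pos: [0.6137, 0.2401, 0.1981]
eef_rot: [-2.814, 0.023, 1.568]
wrist_force: [-1.2, 0.9, -1.4]
width: 0.032
```

Run:
```python
from h import *
s,p,W=look('w27',['weight_b'])
near(W,(.561,.238),.02,.024,.06)
```

```text
34.4333 [0.6137 0.2401 0.1981] [-2.814  0.023  1.568] 0.032 [-1.2  0.9 -1.4]
weight_b 0.83 [283. 199.  20.  18.] med [0.5615 0.2365 0.0365] knob [0.5609 0.2367 0.0454] zt 0.047 circ 0.5607 0.2366 0.0089 [233. 208. 139.]
weight_b 0.71 [ 54. 175.  76.  44.] med [0.5411 0.038  0.0562] knob [0.5393 0.0316 0.0768] zt 0.078 circ 0.5383 0.0113 0.0384 [184. 177. 166.]
weight_b 0.56 [135. 183.  42.  36.] med [0.5492 0.1052 0.0464] knob [0.5474 0.1014 0.061 ] zt 0.062 circ 0.5498 0.0959 0.0199 [134. 106.  67.]
weight_b 0.28 [213. 195.  54.  56.] med [0.5559 0.1712 0.0185] knob [0.5551 0.1695 0.0186] zt 0.02 circ 0.5546 0.1682 0.028 [97. 82. 51.]
n 312 circ 0.5606 0.2368 0.0091 knob [0.5609 0.2367 0.0454] zmax 0.0476
```

View pics/w27.png

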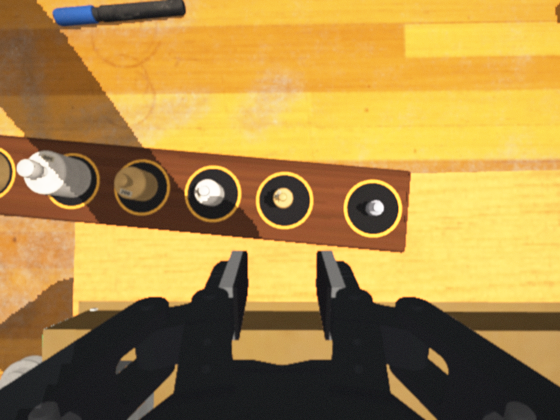

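The row is complete and upright: a at (60,175), b at (140,185), c at (212,192) and d at (285,197), with smallest at (373,208) and largest at the left edge of the picture. The gripper is clear of everything, so I am handing in.

```bash
python3 -c "
from h import *
print(ticket.hand_in(), arm.get_state()['time_s'])"
```

```text
the job is handed in; nothing more can be done
the job is handed in; nothing more can be done
```

The four weights now stand upright on the four empty pads, falling in size from the biggest at the right (-y) end to the tiniest at the left. From the right they are a, b, c and d on seats 1 to 4. I handed the job in at about 34.5 s. The two end weights and the blue and green look-alikes were not handled.

**Position checks:** by wrist-camera depth after each release, the weights stood off their pad centres by:

| Weight | Seat | Offset from pad centre |
|---|---|---|
| a | seat_1 | about 2 mm |
| b | seat_2 | about 1 mm |
| c | seat_3 | about 1 mm |
| d | seat_4 | about 1.3 mm |

Their tops were at the heights expected for weights standing upright on the pads. The last picture showed the row in order and the gripper clear of everything. It showed the biggest weight only at the picture's edge. I did not re-measure the biggest weight after placing a. The tiniest measured upright just before d was set down.

**What went less well:** the tool slowly tilted during the moves, reaching about 19° by the end. For c and d I turned the jaws along the row so the tilt did not tip them when I gripped them. The highest wrist force I saw was about 40 N, when a touched its pad.

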